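# Make up the machine kit and the alteration kit from the loose stock

## Task

Make up the two customer kits from the loose stock on the right-hand table: the blue tray gets the gold spool, the pack of needles and the small yellow screwdriver, and the orange tray gets the red spool and the tape measure. Set each piece right down in the well shaped for it, spools standing upright the rest lying flat, and let go. Leave the black spool and the presser foot where they are.

Things in the scene. Friction and masses are not known exactly. Their poses are not given: they have to be found in the camera images.
- machine_tray: Blue kit tray, fixed, 137 (x) x 183 (y) x 12 mm, three wells sunk 5 mm into its top (floors 7 mm above the origin). Well centres in its frame, mm: round spool well 52 across at (27, -50), oblong needle-pack well 44 (x) by 78 (y) at (27, 30), long screwdriver well 38 (x) by 140 (y) at (-41, 0). Origin at centre of underside, z up, blank white card on the -x edge.
- alteration_tray: Orange kit tray, fixed, 137 (x) x 183 (y) x 12 mm, two round wells sunk 5 mm into its top (floors 7 mm above the origin). Well centres in its frame, mm: spool well 52 across at (0, -51), tape-measure well 76 across at (0, 40). Origin at centre of underside, z up, blank white card on the -x edge. Between trays and stock stands a blue drawer cabinet 165 mm high: carry things over it.
- gold_spool: Small spool of gold-yellow thread with white ends, 35 mm across, 55 mm tall, about 35 g. Stands upright on its end; origin at the centre of the underside, z up. Loose.
- red_spool: Small spool of red thread with white ends, 35 mm across, 49 mm tall, about 35 g. Stands upright on its end; origin at the centre of the underside, z up. Loose.
- black_spool: Small spool of black thread with brown wooden ends, 35 mm across, 55 mm tall; belongs to neither kit. Stands upright on its end; origin at the centre of the underside, z up. Loose.
- screwdriver_mid (a point): Small screwdriver with a faceted yellow handle, lying flat and loose, 120 mm long, 20 mm thick, about 90 g. The point is on its axis, midway along, 10 mm above the table; y runs along the tool to the handle's end, z up. Handle from y -2 to +60 mm, steel blade 6 mm thick from there to y -60; balances about 25 mm up the handle: grasp it there across x (20 mm wide).
- needle_pack: Flat white pack of machine needles with a blue band, 26 mm wide (its x), 60 mm long (its y), 8 mm thick, about 12 g. Lies flat; origin at the centre of the underside, z up. Loose; grasp across the 26 mm width.
- tape_measure: Round yellow tape measure lying flat, case 56 mm across and 16 mm tall, a small metal tab at its edge on the +y side, about 70 g. Origin at the centre of the underside, z up. Loose; grasp across the case along its x.
- presser_foot: Small bright steel presser foot lying on its side, 28 (x) x 38 (y) x 11 mm, a bar with a short shank; belongs to neither kit. Origin at the centre of the underside. Loose.
Things that resemble listed ones, but are neither listed nor needed, are in the scene too. What is shaped like the gold_spool but green is not meant.

How it is judged:
At the end, for the whole second after the job is handed in: Each piece is in its well of the right tray: within 10 mm of the well's centre along each tray axis (12 tape, 13 along the screwdriver), under 2.5 mm off the well floor, upright or flat to 0.1 rad (screwdriver along its well to 0.2), at rest. Black spool and presser foot moved under 25 mm (x of gold_spool in the frame of machine_tray between 0.0165 and 0.0375 m and y of gold_spool in the frame of machine_tray between -0.0605 and -0.0395 m and z of gold_spool in the frame of machine_tray between 0.004 and 0.0095 m and angle between each of gold_spool, needle_pack, red_spool, tape_measure's own z axis and vertical below 0.1 rad and linear speed of each of gold_spool, needle_pack, red_spool, tape_measure below 0.02 m/s and x of needle_pack in the frame of machine_tray between 0.016 and 0.038 m and y of needle_pack in the frame of machine_tray between 0.019 and 0.041 m and z of needle_pack in the frame of machine_tray between 0.004 and 0.0095 m and x of red_spool in the frame of alteration_tray between -0.0105 and 0.0105 m and y of red_spool in the frame of alteration_tray between -0.0615 and -0.0405 m and z of red_spool in the frame of alteration_tray between 0.004 and 0.0095 m and x of tape_measure in the frame of alteration_tray between -0.012 and 0.012 m and y of tape_measure in the frame of alteration_tray between 0.028 and 0.052 m and z of tape_measure in the frame of alteration_tray between 0.004 and 0.0095 m and x of screwdriver_mid in the frame of machine_tray between -0.052 and -0.03 m and y of screwdriver_mid in the frame of machine_tray between -0.013 and 0.013 m and z of screwdriver_mid in the frame of machine_tray between 0.014 and 0.0195 m and angle between the y axis of screwdriver_mid and the y axis of machine_tray, either way round below 0.2 rad and distance of each of black_spool, presser_foot from where it was at the start of the episode below 0.025 m); the robot touches nothing.
It fails at once if the black spool, which belongs to neither kit, is shifted by more than 25 mm (distance of black_spool from where it was at the start of the episode above 0.025 m).
It fails at once if the presser foot, which belongs to neither kit, is shifted by more than 25 mm (distance of presser_foot from where it was at the start of the episode above 0.025 m).
It also fails if it takes over 144 s, if anything falls off the work surface, if the arm or the gripper's body presses on something with over 40 N, if the wrist force passes 120 N, or if a joint passes its speed limit or range.

## Robot

A 6-joint arm with a two-finger parallel gripper is mounted at the origin on a cart in front of the work surface, level with it; the furniture and walls round the work are solid. World frame = base frame: x ahead of the robot, y to its left, z up, the work surface at z = 0. Lengths are in m, angles in rad, forces in N, time in s.
With the tool pointing down it reaches from about 0.325 to 0.85 m from the base axis. Payload 15.5 kg.
Tool frame: the origin (TCP) lies midway between the tips of the shut fingers; the grasp point (between the pads) lies 19 mm behind it; z points along the fingers, y is the line along which they close (so a half turn about z gives the same grasp; the last joint's range is limited). The gripper opens to 91 mm and grips with 3 to 60 N. Pads are 32 mm wide; open, the fingers measure 118 mm over their backs; the gripper's body (76 mm by 178 mm) begins 60 mm behind the grasp point.
Start: joints at [-1.256, 0.494, 1.345, -0, 1.302, -0.096], TCP at [0.249, -0.573, 0.214] pointing down, gripper open.
Joint ranges: [-2.91, 2.91], [-0.82, 2.16], [0.22, 2.67], [-1.22, 4.37], [0.12, 2.79], [-3.08, 3.08]. Speed limits (rad/s): [1.89, 1.89, 2.57, 3.01, 3.01, 3.01].

## Interface

Orientations are given as a rotation vector (axis times angle).
In Python, from rig import get_state, cams, bot, spotter gives the robot as it stands.
- The arm moves only by the tool carry_out, never from a script. Its argument "steps" is a list of rows, each an object of numbers: "x", "y", "z": the shift along the tool's x, y, z in mm; "rx", "ry", "rz": the turn, a rotation vector about the tool's x, y, z in rad; "gripper": the opening, from 0 (shut) to 1 (fully open). A call has exactly 10 rows; each row shifts and turns the commanded pose from where the row before left it, along the tool's axes as they then stand; what a row does not reach is not made up. A row lasts 1/12 s, in which the tool goes at most 41.7 mm and 7.16 degrees, less where a joint would pass 70% of its speed; a pose out of reach is approached as far as the arm can. A call with a gripper value outside its range is refused whole. The fingers move at their own pace and stop on an object; "newtons" is the grip in N (left out, the last holds). Time passes only in rows, so rows that do not move let the fingers close, or fill a call up. It gives the time, the measured TCP pose, the force, the opening and the grip force at its end, in the units of the state.
- get_state(): the state, without advancing time (a new reading comes with each control period).
- cams.snapshot(name): name is "scene" or "side" or "wrist"; returns a dict with "pixels" (400x640x3 uint8, blue, green, red), "depth" (400x640 float32, m along the optical axis (not along the pixel's ray), 0 where there is no reading), "fx", "fy", "cx", "cy" (pixels), "eye" and "orientation" of the camera in the world. Camera axes: x right, y down, z forward; pixel columns grow to the right and rows downward; lengths in m; the calibration is good to about 2 mm. A picture is of the moment at which its call begins.
- bot.finish_job(): hands the job in; it is judged then, once.
Trained networks look in the newest picture that a camera, given by its name, has taken for a name from the list of things; names that differ only in an ending like _2 or _b are one class to them, and where a whole thing is asked for, a point or a joint stands for the part that bears it (a point fixed in the world has none). Each returns a list of dicts, best first, with "conf" (0 to 1); they miss things now and then, are a little off and sometimes report something else, mostly with a low value. They report only what shows in the picture. A call takes as long as a camera call. They do not tell look-alikes from the thing itself.
- spotter.recognise(camera, target): "uv" ([column, row] in pixels, amid what is visible of it).
The state is a dict: "clock": time; "qpos": joint angles; "joint_vel": joint speeds; "joint_efforts": joint torques, N m; "eef_pos": TCP position; "tcp_rot": TCP orientation; "ft_force": force on the tool from outside, world axes, zero at the start; "torque": the same for the moment, N m; "opening": finger opening in m; "grip_force": force on a finger pad.
Only numpy, scipy, OpenCV 4.12 (cv2) and the standard library are available. Lean on these libraries where they do the work, as an engineer would, in place of code of your own. Each camera call takes 0.05 s, during which the arm holds its last target. There are 200 camera calls.

## Working session

There is one attempt and no reset: what is moved stays moved. The work goes in short steps, Python scripts to look and compute and a tool call to move; the robot and the scene stay as the last step left them, time stands still between calls to the robot, and variables do not carry over. Pictures are saved under pics/ and viewed, at most 15 in all, crops included, and the job is handed in when it is done.

Besides the shell and the picture viewer there is one more tool, called after "Call:" as name(argument=value, ...) on one line, values as JSON. carry_out: Moves the arm, as the interface text tells. Its arguments: {"type":"object","properties":{"steps":{"type":"array","items":{"type":"object","properties":{"x":{"type":"number"},"y":{"type":"number"},"z":{"type":"number"},"rx":{"type":"number"},"ry":{"type":"number"},"rz":{"type":"number"},"gripper":{"type":"number"}}}},"newtons":{"type":"number"}},"required":["steps"]}

```bash
ls; mkdir -p pics; cat > h.py <<'E'
import numpy as np, cv2
from rig import get_state, cams, bot, spotter
from scipy.spatial.transform import Rotation as R
def rot(o):
    o=np.array(o,float)
    return o if o.shape==(3,3) else (R.from_rotvec(o).as_matrix() if o.size==3 else R.from_quat(o).as_matrix())
def cloud(s):
    h,w=s["depth"].shape; u,v=np.meshgrid(np.arange(w),np.arange(h)); d=s["depth"]
    p=np.stack([(u-s["cx"])/s["fx"]*d,(v-s["cy"])/s["fy"]*d,d],-1)
    return p@rot(s["orientation"]).T+np.array(s["eye"])
E
python3 - <<'E'
from h import *
print(get_state())
for n in("scene","side","wrist"):
    s=cams.snapshot(n);cv2.imwrite(f"pics/{n}0.png",s["pixels"]);np.savez(f"{n}0.npz",**s)
    print(n,s["eye"],s["orientation"],s["fx"])
    c=cloud(s)
    for t in "machine_tray alteration_tray gold_spool red_spool black_spool screwdriver_mid needle_pack tape_measure presser_foot".split():
        for r in spotter.recognise(n,t)[:4]:
            u,v=map(int,r["uv"]);print(t,round(r["conf"],2),u,v,c[v,u].round(3))
E
```

```text
pics
{'clock': 0.0, 'qpos': array([-1.25653090e+00,  4.94177047e-01,  1.34612797e+00, -1.67979815e-05,
        1.30247756e+00, -9.54908122e-02]), 'joint_vel': array([-0.00298922,  0.00126317, -0.00063782,  0.0005827 ,  0.00044183,
        0.00012493]), 'joint_efforts': array([ 3.02642235e-03, -8.78814983e+01, -3.81860125e+01,  7.07873236e-02,
        5.29485103e-02, -5.80779670e-05]), 'eef_pos': array([ 0.24887864, -0.57290493,  0.21334315]), 'tcp_rot': array([-3.07473095e+00, -6.38916787e-01,  2.29249784e-04]), 'ft_force': array([-1.47420196, -0.2344476 ,  0.87060778]), 'torque': array([-0.04985523, -0.04841437, -0.02644799]), 'grip_force': 0.0, 'opening': 0.09183385775020945}
scene [-0.59279197  0.04953952  0.92225238] [-1.56486255  1.83404038 -0.88502414] 406.8851990309772
machine_tray 0.95 206 240 [0.413 0.27  0.01 ]
alteration_tray 0.56 200 207 [0.596 0.303 0.006]
gold_spool 0.66 424 186 [ 0.547 -0.512  0.04 ]
gold_spool 0.46 371 190 [ 0.554 -0.313  0.04 ]
red_spool 0.63 339 183 [ 0.625 -0.208  0.033]
black_spool 0.42 346 199 [ 0.513 -0.212  0.043]
screwdriver_mid 0.72 337 182 [ 0.63  -0.202  0.035]
side [ 0.08628729 -1.13778917  0.67905988] [-2.07657639  0.36994792 -0.23555982] 422.38742615367227
alteration_tray 0.52 324 149 [0.638 0.264 0.011]
gold_spool 0.64 417 276 [ 0.552 -0.538  0.052]
gold_spool 0.55 376 230 [ 0.559 -0.328  0.037]
red_spool 0.72 380 209 [ 0.626 -0.224  0.028]
black_spool 0.53 349 219 [ 0.526 -0.227  0.017]
screwdriver_mid 0.55 294 247 [ 0.341 -0.293  0.011]
tape_measure 0.92 376 265 [ 0.506 -0.436  0.017]
presser_foot 0.64 337 247 [ 0.444 -0.335  0.015]
presser_foot 0.26 294 244 [ 0.345 -0.281  0.011]
wrist [ 0.31191765 -0.54504664  0.38485372] [ 2.4441969  -1.60327697 -0.20318879] 290.05685170509184
screwdriver_mid 0.79 148 14 [ 0.337 -0.313  0.012]
```

View pics/scene0.png

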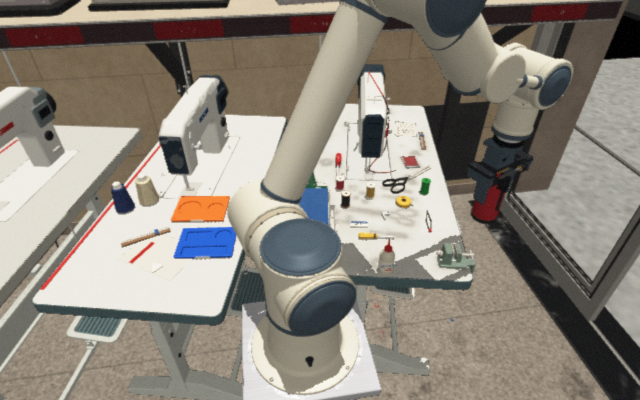

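View pics/side0.png

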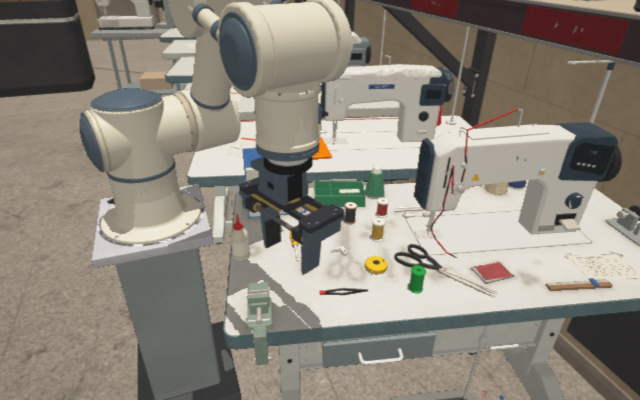

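View pics/wrist0.png

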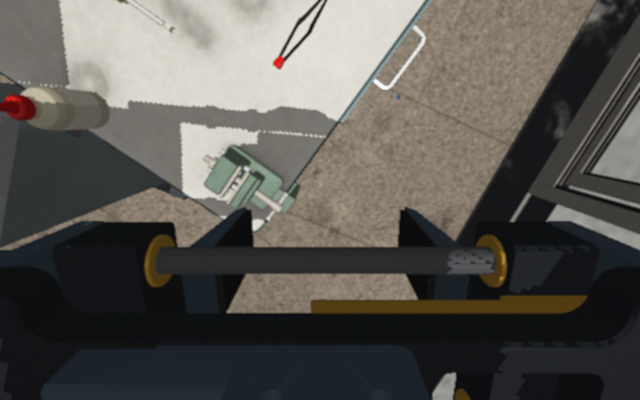

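The scene view shows the blue tray at (206,242) and the orange one at (200,208). On the stock table are the gold spool (371,190), red spool (339,183), black spool (346,199), tape (403,201), foot (385,215), needle pack (360,224) and screwdriver (368,236), with a green look-alike at (425,186). In the side view the sewing machine head overhangs the far part of the table. The wrist view shows mostly clamp and floor, so I'll check obstacles and then look from above.

```bash
cat > h2.py <<'E'
E
python3 - <<'E'
from h import *
A=[]
for n in("scene","side"):
    s=dict(np.load(f"{n}0.npz"));c=cloud(s)[s["depth"]>0];A.append(c)
P=np.concatenate(A)
for lab,x0,x1,y0,y1 in(("stock",.2,.95,-.75,-.05),("tray",.2,.95,-.05,.6)):
    print(lab)
    for x in np.arange(x0,x1,.05):
        row=[]
        for y in np.arange(y0,y1,.05):
            m=(abs(P[:,0]-x-.025)<.025)&(abs(P[:,1]-y-.025)<.025)
            row.append(f"{int(1000*P[m,2].max()) if m.any() else -1:5d}")
        print(f"{x:.2f}"," ".join(row))
w=np.load("wrist0.npz");print((rot(w["orientation"])).round(3))
E
```

```text
stock
0.20  -752   337   622   622   611   337   609   592   595   129   719   749   744   679
0.25  -745   337   611   621   621   611   611   592     5     4   701     4   740   684
0.30  -751  -750   601   621   621     9     3     4    12    20    21     3   167   167
0.35  -750  -747   -74     3     4     9     4     4     4    19    20     3   166   166
0.40  -751  -751   -44     5     5     9     4     4    14     9    10     3   167   167
0.45  -749  -750     5     4     6    14    19    13    13     4     5     2    45    45
0.50  -747  -751     4     4    58    19    20    17    56     4    59    57    45    37
0.55  -748  -748     4     4    59    14    15     8    58    56     4    45    47    42
0.60  -752  -749     4     4     7    14    17    14     4     3    52    49    69    77
0.65  -748     2     5    13    15    14   240   282   282   252    49     4   101   101
0.70   603   605   605   605   605   605   602   597   592   588   601   603   603   603
0.75   604   605   605   605   605   605   598   596   592   585   603   603   603   603
0.80   597     5   616   5
[... 863 characters left out ...]
  15    14    14    15     1     3     3     2
0.60    42    -1     3     4    13    15    16   259    13     4    97    92   114
0.65     4    -1     4     4     3     8   242   283   284   251   117   111    94
0.70   603   603   603   603   603   603   603   603   603   602   603   602   603
0.75   603   603   603   603   603   602   602   602   602   602   602   603   602
0.80   596   597   596   596   596   596   596   596   596   596   596   596   596
0.85   613   596   597   618   619   620   621   623   623   626   627   629   612
0.90   609   596   596   614   613   617   619   622   623   625   627   628   626
[[ 0.398 -0.888 -0.229]
 [-0.917 -0.386 -0.1  ]
 [ 0.     0.25  -0.968]]
```

Call:
carry_out(steps=[{"z": -36, "rz": 0.1024, "gripper": 1}, {"z": -36, "rz": 0.1024}, {"z": -36, "rz": 0.1024}, {"z": -36, "rz": 0.1025}, {"x": 28, "y": -30}, {"x": 28, "y": -30}, {"x": 28, "y": -30}, {"x": 28, "y": -30}, {"x": 28, "y": -30}, {"x": 28, "y": -30}], newtons=15)

```text
invalid input at $.steps[0]: expected keys x, y, z, rx, ry, rz, gripper
```

Call:
carry_out(steps=[{"x": 20, "y": -30}, {}, {}, {}, {}, {}, {}, {}, {}, {}])

```text
invalid input at $.steps[0]: expected keys x, y, z, rx, ry, rz, gripper
```

```bash
cat >> h.py <<'E'
ALL="machine_tray alteration_tray gold_spool red_spool black_spool screwdriver_mid needle_pack tape_measure presser_foot".split()
def look(tag,names=ALL,n="wrist"):
    s=cams.snapshot(n);cv2.imwrite(f"pics/{tag}.png",s["pixels"]);np.savez(f"{tag}.npz",**s);c=cloud(s)
    for t in names:
        for r in spotter.recognise(n,t)[:3]:
            u,v=map(int,r["uv"]);print(t,round(r["conf"],2),u,v,c[v,u].round(3))
    return s,c
def st():
    s=get_state();m=R.from_rotvec(s["tcp_rot"]).as_matrix()
    print("t",round(s["clock"],2),"tcp",s["eef_pos"].round(4),"psi",np.arctan2(m[1,0],m[0,0]).round(4),"down",m[:,2].round(3),"open",round(s["opening"],4),"grip",round(s["grip_force"],1),"F",s["ft_force"].round(1))
E
python3 -c "
from h import *
st();look('w1')"
```

```text
t 1.5 tcp [ 0.249  -0.5733  0.2139] psi 0.4098 down [-0. -0. -1.] open 0.091 grip 0.0 F [ 0.4  0.  -0.2]
alteration_tray 0.22 152 17 [ 0.336 -0.317  0.01 ]
screwdriver_mid 0.5 150 14 [ 0.338 -0.314  0.01 ]
```

View pics/w1.png

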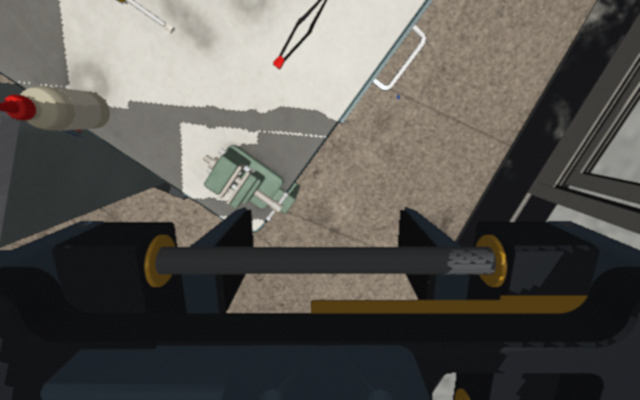

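The picture is the same as before: the move was refused because each row needs all its keys.

Call:
carry_out(steps=[{"x": 0, "y": 0, "z": -36, "rx": 0, "ry": 0, "rz": 0.1024, "gripper": 1}, {"x": 0, "y": 0, "z": -36, "rx": 0, "ry": 0, "rz": 0.1024, "gripper": 1}, {"x": 0, "y": 0, "z": -36, "rx": 0, "ry": 0, "rz": 0.1024, "gripper": 1}, {"x": 0, "y": 0, "z": -36, "rx": 0, "ry": 0, "rz": 0.1025, "gripper": 1}, {"x": 31, "y": -35, "z": 0, "rx": 0, "ry": 0, "rz": 0, "gripper": 1}, {"x": 31, "y": -35, "z": 0, "rx": 0, "ry": 0, "rz": 0, "gripper": 1}, {"x": 31, "y": -35, "z": 0, "rx": 0, "ry": 0, "rz": 0, "gripper": 1}, {"x": 31, "y": -35, "z": 0, "rx": 0, "ry": 0, "rz": 0, "gripper": 1}, {"x": 31, "y": -35, "z": 0, "rx": 0, "ry": 0, "rz": 0, "gripper": 1}, {"x": 31, "y": -35, "z": 0, "rx": 0, "ry": 0, "rz": 0, "gripper": 1}], newtons=15)

```text
clock: 2.83
eef_pos: [0.4156, -0.3844, 0.3581]
tcp_rot: [3.141, -0.0, 0.0]
ft_force: [0.9, 0.3, -0.4]
opening: 0.0912
grip_force: 0.0
```

```bash
python3 -c "
from h import *
look('w1x');st();look('w2')"
```

```text
machine_tray 0.92 8 171 [0.393 0.187 0.012]
machine_tray 0.33 214 19 [ 0.627 -0.22   0.049]
gold_spool 0.8 417 71 [ 0.554 -0.524  0.055]
gold_spool 0.67 280 63 [ 0.567 -0.315  0.05 ]
red_spool 0.7 214 18 [ 0.629 -0.219  0.047]
red_spool 0.38 349 100 [ 0.515 -0.425  0.018]
black_spool 0.73 225 89 [ 0.529 -0.23   0.056]
screwdriver_mid 0.74 254 196 [ 0.348 -0.255  0.021]
needle_pack 0.8 242 154 [ 0.423 -0.236  0.01 ]
needle_pack 0.53 278 64 [ 0.566 -0.312  0.048]
needle_pack 0.52 213 20 [ 0.625 -0.219  0.05 ]
tape_measure 0.89 348 98 [ 0.518 -0.423  0.015]
presser_foot 0.61 297 136 [ 0.455 -0.335  0.01 ]
t 3.33 tcp [ 0.4141 -0.387   0.3578] psi -0.0015 down [-0.  0. -1.] open 0.0914 grip 0.0 F [0.3 0.1 0.8]
machine_tray 0.89 6 173 [0.388 0.189 0.013]
alteration_tray 0.42 296 133 [ 0.458 -0.336  0.011]
gold_spool 0.83 412 67 [ 0.558 -0.519  0.056]
gold_spool 0.62 278 64 [ 0.563 -0.315  0.051]
red_spool 0.94 211 16 [ 0.629 -0.219  0.049]
black_spool 0.73 221 87 [ 0.53  -0.227  0.056]
screwdriver_mid 0.9 254 194 [ 0.351 -0.258  0.021]
needle_pack 0.82 243 156 [ 0.418 -0.24   0.008]
tape_measure 0.92 345 98 [ 0.516 -0.42   0.018]
presser_foot 0.56 298 135 [ 0.455 -0.339  0.009]
```

View pics/w2.png

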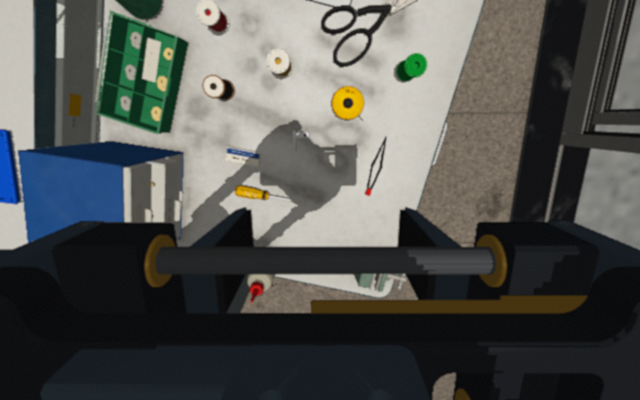

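The wrist view from above shows gold (278,63), red (211,15), black (216,87), tape (347,102), foot (300,133), pack (243,155) and screwdriver (252,192). The green look-alike is at (411,67).

```bash
python3 - <<'E'
from h import *
s=dict(np.load("w2.npz"));c=cloud(s);d=s["depth"]>0
hsv=cv2.cvtColor(s["pixels"],cv2.COLOR_BGR2HSV)
tab=c[(d)&(abs(c[...,0]-.45)<.03)&(abs(c[...,1]+.42)<.04)];print("table z",np.median(tab[:,2]),tab[:,2].std())
for n,x,y,h in(("gold",.565,-.315,.055),("red",.629,-.219,.049),("black",.53,-.229,.055),("green",.556,-.52,.055),("tape",.512,-.422,.016)):
    m=d&(np.hypot(c[...,0]-x,c[...,1]-y)<.045)&(abs(c[...,2]-h)<.006);p=c[m]
    (cx,cy),r=cv2.minEnclosingCircle((p[:,:2]*1000).astype(np.float32));print(n,len(p),cx,cy,r,np.median(p[:,2]),p[:,:2].mean(0))
Y=(hsv[...,0]>18)&(hsv[...,0]<32)&(hsv[...,1]>130)&d&(np.hypot(c[...,0]-.35,c[...,1]+.26)<.07)
p=c[Y];print("sd handle",len(p),cv2.minAreaRect((p[:,:2]*1000).astype(np.float32)),np.percentile(p[:,2],90))
m=d&(np.hypot(c[...,0]-.42,c[...,1]+.24)<.07)&(c[...,2]>.0065)&(c[...,2]<.015);p=c[m];print("pack",len(p),cv2.minAreaRect((p[:,:2]*1000).astype(np.float32)))
A=np.concatenate([cloud(q)[q["depth"]>0] for q in (dict(np.load("scene0.npz")),dict(np.load("side0.npz")),s)])
for nm,y0,y1 in(("stock",-.5,-.1),("tray",.1,.5)):
    h=A[(A[:,0]>.55)&(A[:,0]<.78)&(A[:,1]>y0)&(A[:,1]<y1)&(A[:,2]>.08)&(A[:,2]<.35)]
    print(nm,np.percentile(h,[0.5,2,50,98,99.5],axis=0).round(3).tolist())
    for z in np.arange(.08,.3,.04):
        q=h[(h[:,2]>z)&(h[:,2]<z+.04)]
        if len(q)>5: print(round(z,2),len(q),"x",np.percentile(q[:,0],[1,10]).round(3),"y",np.percentile(q[:,1],[1,10,90,99]).round(3))
cv2.imwrite("pics/crop.png",cv2.resize(s["pixels"][110:215,200:360],(800,525),interpolation=cv2.INTER_CUBIC))
q=dict(np.load("scene0.npz"));cc=cloud(q);hs=cv2.cvtColor(q["pixels"],cv2.COLOR_BGR2HSV)
for nm,lo,hi,rx in(("blue",100,125,(.3,.5)),("orange",5,18,(.5,.7))):
    m=(q["depth"]>0)&(hs[...,0]>=lo)&(hs[...,0]<=hi)&(hs[...,1]>140)&(cc[...,2]<.03)&(cc[...,0]>rx[0])&(cc[...,0]<rx[1])&(cc[...,1]>.1)
    p=cc[m];print(nm,len(p),cv2.minAreaRect((p[:,:2]*1000).astype(np.float32)))
E
```

```text
table z 0.47189014334438883 0.08360741743241117
gold 431 567.1000366210938 -315.6846008300781 17.316246032714844 0.05528974933984476 [ 0.5671178  -0.31583224]
red 479 634.2388916015625 -214.1834259033203 17.660240173339844 0.0491443797127698 [ 0.63429458 -0.21464281]
black 402 530.9796752929688 -215.14891052246094 17.27943229675293 0.055084466889217865 [ 0.53126274 -0.21515998]
green 434 561.2604370117188 -524.381591796875 17.39670753479004 0.05527461167521727 [ 0.56118644 -0.52414684]
tape 888 503.98651123046875 -427.9885559082031 32.85947036743164 0.016230738217134277 [ 0.50841669 -0.42530343]
sd handle 321 ((351.1896667480469, -252.51693725585938), (59.853885650634766, 18.936376571655273), 78.30012512207031) 0.021273940011038217
pack 501 ((394.6509704589844, -237.58595275878906), (61.144691467285156, 75.88660430908203), 85.75621795654297)
stock [[0.658, -0.423, 0.087], [0.66, -0.41, 0.108], [0.698, -0.377, 0.223], [0.775, -0.298, 0.297], [0.779, -0.107, 0.321]]
0.08 348 x [0.658 0.663] y [-0.4   -0.396 -0.108 -0.102]
0.12 864 x [0.659 0.664] y [-0.403 -0.398 -0.313 -0.297]
0.16 11
[... 184 characters left out ...]
0.712] y [-0.405 -0.397 -0.33  -0.316]
tray [[0.649, 0.279, 0.085], [0.652, 0.288, 0.095], [0.691, 0.319, 0.212], [0.776, 0.482, 0.29], [0.779, 0.495, 0.292]]
0.08 317 x [0.646 0.654] y [0.302 0.31  0.492 0.499]
0.12 523 x [0.652 0.656] y [0.299 0.304 0.381 0.397]
0.16 766 x [0.651 0.656] y [0.277 0.293 0.374 0.396]
0.2 789 x [0.652 0.658] y [0.288 0.295 0.375 0.398]
0.24 859 x [0.652 0.663] y [0.288 0.294 0.381 0.397]
0.28 424 x [0.697 0.706] y [0.289 0.298 0.369 0.386]
blue 1596 ((412.0677490234375, 311.8754577636719), (265.05841064453125, 140.1226348876953), 83.48128509521484)
orange 1252 ((587.2891235351562, 298.9364318847656), (180.90335083007812, 141.41769409179688), 81.49816131591797)
```

View pics/crop.png

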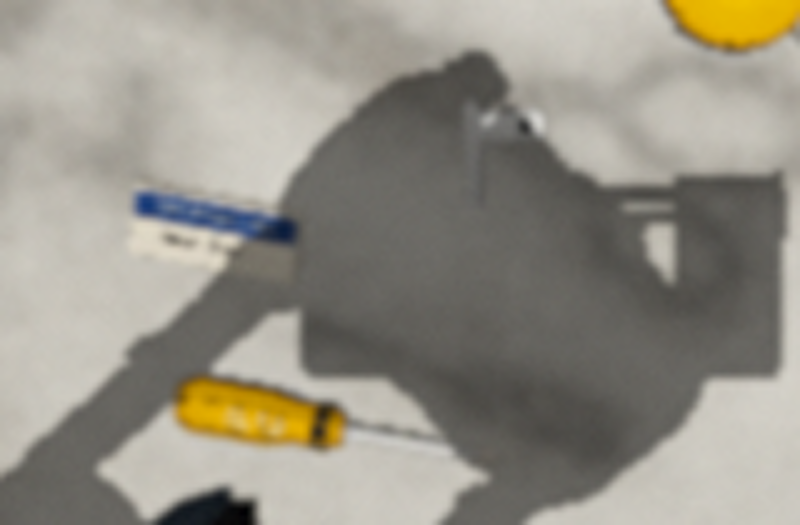

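The crop shows the white pack with its blue band up to (297,280) and the handle at (255,412), both tilted about 11° from the y axis. I'll refine the pack and tape, and locate the bottle.

```bash
python3 - <<'E'
from h import *
s=dict(np.load("w2.npz"));c=cloud(s);d=s["depth"]>0
hsv=cv2.cvtColor(s["pixels"],cv2.COLOR_BGR2HSV)
for t in(.0055,.006,.0065):
    m=(d&(abs(c[...,0]-.42)<.04)&(abs(c[...,1]+.24)<.05)&(c[...,2]>t)&(c[...,2]<.012)).astype(np.uint8)
    m=cv2.morphologyEx(m,cv2.MORPH_OPEN,np.ones((3,3)))
    n,l,S,_=cv2.connectedComponentsWithStats(m);k=1+S[1:,4].argmax()
    p=c[l==k];print("pack",len(p),cv2.minAreaRect((p[:,:2]*1000).astype(np.float32)),np.median(p[:,2]))
Y=(hsv[...,0]>18)&(hsv[...,0]<32)&(hsv[...,1]>130)&d&(np.hypot(c[...,0]-.508,c[...,1]+.425)<.05)&(c[...,2]>.013)
p=c[Y];print("tape",cv2.minEnclosingCircle((p[:,:2]*1000).astype(np.float32)),p.mean(0))
m=d&(c[...,0]<.3)&(c[...,0]>.15)&(abs(c[...,1]+.25)<.12)&(c[...,2]>.03)&(c[...,2]<.2);p=c[m]
print("bottle",len(p),np.percentile(p,[0,5,50,95,100],axis=0).round(3).tolist())
m=d&(abs(c[...,0]-.45)<.04)&(abs(c[...,1]+.33)<.05)&(c[...,2]>.006)&(c[...,2]<.02);p=c[m];print("foot",len(p),p.min(0),p.max(0))
A=np.concatenate([cloud(q)[q["depth"]>0] for q in (dict(np.load("scene0.npz")),dict(np.load("side0.npz")),s)])
h=A[(A[:,0]>.25)&(A[:,0]<.5)&(A[:,1]>-.2)&(A[:,1]<.1)&(A[:,2]>.08)&(A[:,2]<.19)];print("cab",np.percentile(h,[0.5,2,98,99.5],axis=0).round(3).tolist())
E
```

```text
pack 477 ((417.083984375, -239.1998748779297), (59.35314178466797, 26.01679801940918), 78.66770935058594) 0.008302832327674925
pack 474 ((417.083984375, -239.1998748779297), (59.35314178466797, 26.01679801940918), 78.66770935058594) 0.008304904198275953
pack 451 ((417.0857849121094, -239.19076538085938), (59.33466720581055, 26.01679801940918), 78.66770935058594) 0.008377450648046292
tape ((508.46875, -424.8478698730469), 27.204713821411133) [ 0.50865356 -0.42469419  0.01620187]
bottle 524 [[0.18, -0.294, 0.041], [0.195, -0.291, 0.061], [0.21, -0.274, 0.08], [0.222, -0.25, 0.114], [0.3, -0.131, 0.131]]
foot 148 [ 0.42653954 -0.3570658   0.006258  ] [ 0.46342049 -0.33008979  0.01337007]
cab [[0.266, -0.15, 0.082], [0.282, -0.147, 0.087], [0.442, 0.005, 0.167], [0.445, 0.012, 0.167]]
```

Call:
carry_out(steps=[{"x": 0, "y": 0, "z": 20, "rx": 0, "ry": 0, "rz": -0.1144, "gripper": 0.55}, {"x": 0, "y": 0, "z": 20, "rx": 0, "ry": 0, "rz": -0.1144, "gripper": 0.55}, {"x": 0, "y": 0, "z": 20, "rx": 0, "ry": 0, "rz": -0.1144, "gripper": 0.55}, {"x": 0, "y": 0, "z": 20, "rx": 0, "ry": 0, "rz": -0.1144, "gripper": 0.55}, {"x": 0, "y": 0, "z": 20, "rx": 0, "ry": 0, "rz": -0.1144, "gripper": 0.55}, {"x": 0, "y": 0, "z": 20, "rx": 0, "ry": 0, "rz": -0.1144, "gripper": 0.55}, {"x": 0, "y": 0, "z": 20, "rx": 0, "ry": 0, "rz": -0.1144, "gripper": 0.55}, {"x": 0, "y": 0, "z": 20, "rx": 0, "ry": 0, "rz": -0.1144, "gripper": 0.55}, {"x": 0, "y": 0, "z": 20, "rx": 0, "ry": 0, "rz": -0.1144, "gripper": 0.55}, {"x": 0, "y": 0, "z": 20, "rx": 0, "ry": 0, "rz": -0.1144, "gripper": 0.55}])

```text
clock: 4.67
eef_pos: [0.4148, -0.3861, 0.1571]
tcp_rot: [2.636, 1.708, 0.0]
ft_force: [1.0, 0.1, -0.5]
opening: 0.0501
grip_force: 0.0
```

Call:
carry_out(steps=[{"x": 0, "y": 0, "z": 0, "rx": 0, "ry": 0, "rz": -0.1144, "gripper": 0.55}, {"x": 0, "y": 0, "z": 0, "rx": 0, "ry": 0, "rz": -0.1144, "gripper": 0.55}, {"x": 24, "y": -4.5, "z": 0, "rx": 0, "ry": 0, "rz": 0, "gripper": 0.55}, {"x": 24, "y": -4.5, "z": 0, "rx": 0, "ry": 0, "rz": 0, "gripper": 0.55}, {"x": 24, "y": -4.5, "z": 0, "rx": 0, "ry": 0, "rz": 0, "gripper": 0.55}, {"x": 24, "y": -4.5, "z": 0, "rx": 0, "ry": 0, "rz": 0, "gripper": 0.55}, {"x": 24, "y": -4.5, "z": 0, "rx": 0, "ry": 0, "rz": 0, "gripper": 0.55}, {"x": 25.5, "y": -4.5, "z": 0, "rx": 0, "ry": 0, "rz": 0, "gripper": 0.55}, {"x": 0, "y": 0, "z": 20, "rx": 0, "ry": 0, "rz": 0, "gripper": 0.55}, {"x": 0, "y": 0, "z": 20, "rx": 0, "ry": 0, "rz": 0, "gripper": 0.55}])

```text
clock: 5.5
eef_pos: [0.4177, -0.2373, 0.1185]
tcp_rot: [2.426, 1.992, 0.001]
ft_force: [-0.1, -0.0, 0.4]
opening: 0.0502
grip_force: 0.0
```

```bash
cat >> h.py <<'E'
def go(x,y,psi,z):
    "tool-frame deltas (mm) from the measured pose, after the turn rz is made"
    s=get_state();m=R.from_rotvec(s["tcp_rot"]).as_matrix();p=np.arctan2(m[1,0],m[0,0])
    d=np.array([x,y,z])-s["eef_pos"];c,q=np.cos(psi),np.sin(psi)
    print("go x %.1f y %.1f z %.1f rz %.3f"%(1e3*(c*d[0]+q*d[1]),1e3*(q*d[0]-c*d[1]),-1e3*d[2],-((psi-p+np.pi)%(2*np.pi)-np.pi)))
E
python3 -c "
from h import *
st();look('w3',['needle_pack','screwdriver_mid']);go(.417,-.239,1.373,.004)
s=dict(np.load('w3.npz'));c=cloud(s);d=s['depth']>0
m=(d&(abs(c[...,0]-.42)<.04)&(abs(c[...,1]+.24)<.05)&(c[...,2]>.0055)&(c[...,2]<.012)).astype(np.uint8)
n,l,S,_=cv2.connectedComponentsWithStats(m);k=1+S[1:,4].argmax();p=c[l==k];print(len(p),cv2.minAreaRect((p[:,:2]*1000).astype(np.float32)))
"
```

```text
t 5.5 tcp [ 0.4177 -0.2373  0.1185] psi 1.3748 down [ 0.002 -0.002 -1.   ] open 0.0502 grip 0.0 F [-0.1 -0.   0.4]
needle_pack 0.56 325 187 [ 0.417 -0.233  0.008]
screwdriver_mid 0.96 265 203 [ 0.358 -0.234  0.022]
go x -1.2 y 0.8 z 113.4 rz 0.000
1500 ((418.0158996582031, -237.99765014648438), (59.09806442260742, 25.683759689331055), 78.23271942138672)
```

View pics/w3.png

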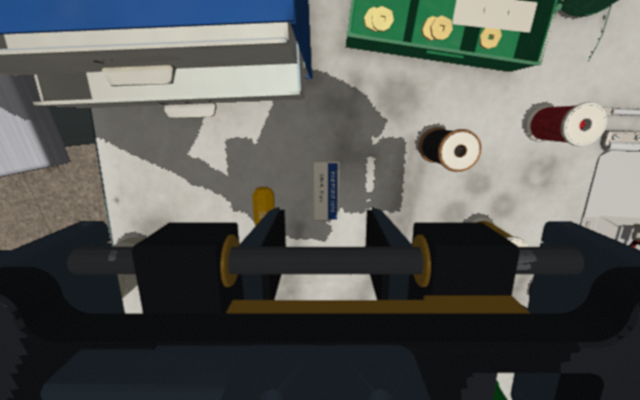

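The pack at (325,190) lies midway between the fingers and aligned with them.

Call:
carry_out(steps=[{"x": -0.6, "y": 0.3, "z": 25, "rx": 0, "ry": 0, "rz": 0, "gripper": 0.55}, {"x": 0, "y": 0, "z": 25, "rx": 0, "ry": 0, "rz": 0, "gripper": 0.55}, {"x": 0, "y": 0, "z": 25, "rx": 0, "ry": 0, "rz": 0, "gripper": 0.55}, {"x": 0, "y": 0, "z": 22, "rx": 0, "ry": 0, "rz": 0, "gripper": 0.55}, {"x": 0, "y": 0, "z": 12, "rx": 0, "ry": 0, "rz": 0, "gripper": 0.55}, {"x": 0, "y": 0, "z": 5.5, "rx": 0, "ry": 0, "rz": 0, "gripper": 0.55}, {"x": 0, "y": 0, "z": 0, "rx": 0, "ry": 0, "rz": 0, "gripper": 0.55}, {"x": 0, "y": 0, "z": 0, "rx": 0, "ry": 0, "rz": 0, "gripper": 0.1}, {"x": 0, "y": 0, "z": 0, "rx": 0, "ry": 0, "rz": 0, "gripper": 0.1}, {"x": 0, "y": 0, "z": 0, "rx": 0, "ry": 0, "rz": 0, "gripper": 0.1}])

```text
clock: 6.48
eef_pos: [0.4176, -0.2392, 0.0044]
tcp_rot: [2.429, 1.99, 0.001]
ft_force: [0.8, 0.6, -0.2]
opening: 0.0328
grip_force: 0.0
```

Call:
carry_out(steps=[{"x": 0, "y": 0, "z": 0, "rx": 0, "ry": 0, "rz": 0, "gripper": 0.1}, {"x": 0, "y": 0, "z": 0, "rx": 0, "ry": 0, "rz": 0, "gripper": 0.1}, {"x": 0, "y": 0, "z": -10, "rx": 0, "ry": 0, "rz": 0, "gripper": 0.1}, {"x": 0, "y": 0, "z": -36, "rx": 0, "ry": 0, "rz": 0, "gripper": 0.1}, {"x": 0, "y": 0, "z": -36, "rx": 0, "ry": 0, "rz": 0, "gripper": 0.1}, {"x": 0, "y": 0, "z": -36, "rx": 0, "ry": 0, "rz": 0, "gripper": 0.1}, {"x": 0, "y": 0, "z": -36, "rx": 0, "ry": 0, "rz": 0, "gripper": 0.1}, {"x": 0, "y": 0, "z": -36, "rx": 0, "ry": 0, "rz": 0, "gripper": 0.1}, {"x": 0, "y": 0, "z": -36, "rx": 0, "ry": 0, "rz": 0, "gripper": 0.1}, {"x": 0, "y": 0, "z": 0, "rx": 0, "ry": 0, "rz": 0, "gripper": 0.1}])

```text
clock: 7.32
eef_pos: [0.4191, -0.2402, 0.2365]
tcp_rot: [2.423, 1.985, 0.004]
ft_force: [1.2, -0.9, 0.8]
opening: 0.0256
grip_force: 15.0
```

Call:
carry_out(steps=[{"x": 39, "y": -3, "z": -2, "rx": 0, "ry": 0, "rz": 0, "gripper": 0.1}, {"x": 39, "y": -3, "z": -2, "rx": 0, "ry": 0, "rz": 0, "gripper": 0.1}, {"x": 39, "y": -3, "z": -2, "rx": 0, "ry": 0, "rz": 0, "gripper": 0.1}, {"x": 39, "y": -3, "z": -2, "rx": 0, "ry": 0, "rz": 0, "gripper": 0.1}, {"x": 39, "y": -3, "z": -2, "rx": 0, "ry": 0, "rz": 0, "gripper": 0.1}, {"x": 39, "y": -3, "z": -2, "rx": 0, "ry": 0, "rz": 0, "gripper": 0.1}, {"x": 39, "y": -3, "z": -2, "rx": 0, "ry": 0, "rz": 0, "gripper": 0.1}, {"x": 39, "y": -3, "z": -2, "rx": 0, "ry": 0, "rz": 0, "gripper": 0.1}, {"x": 39, "y": -3, "z": -2, "rx": 0, "ry": 0, "rz": 0, "gripper": 0.1}, {"x": 39, "y": -3, "z": -2, "rx": 0, "ry": 0, "rz": 0, "gripper": 0.1}])

```text
clock: 8.15
eef_pos: [0.4637, 0.1515, 0.2503]
tcp_rot: [2.43, 1.991, 0.001]
ft_force: [1.4, -1.3, -0.5]
opening: 0.0257
grip_force: 15.0
```

Call:
carry_out(steps=[{"x": 38, "y": 0, "z": 0, "rx": 0, "ry": 0, "rz": 0, "gripper": 0.1}, {"x": 30, "y": 0, "z": 0, "rx": 0, "ry": 0, "rz": 0, "gripper": 0.1}, {"x": 0, "y": 0, "z": 0, "rx": 0, "ry": 0, "rz": 0, "gripper": 0.1}, {"x": 0, "y": 0, "z": 0, "rx": 0, "ry": 0, "rz": 0, "gripper": 0.1}, {"x": 0, "y": 0, "z": 0, "rx": 0, "ry": 0, "rz": 0, "gripper": 0.1}, {"x": 0, "y": 0, "z": 0, "rx": 0, "ry": 0, "rz": 0, "gripper": 0.1}, {"x": 0, "y": 0, "z": 0, "rx": 0, "ry": 0, "rz": 0, "gripper": 0.1}, {"x": 0, "y": 0, "z": 0, "rx": 0, "ry": 0, "rz": 0, "gripper": 0.1}, {"x": 0, "y": 0, "z": 0, "rx": 0, "ry": 0, "rz": 0, "gripper": 0.1}, {"x": 0, "y": 0, "z": 0, "rx": 0, "ry": 0, "rz": 0, "gripper": 0.1}])

```text
clock: 8.98
eef_pos: [0.4777, 0.2158, 0.2495]
tcp_rot: [-2.431, -1.99, -0.0]
ft_force: [-0.4, 0.2, 0.1]
opening: 0.0258
grip_force: 15.0
```

```bash
python3 - <<'E'
from h import *
st();s,c=look('w4',['machine_tray','alteration_tray'])
hs=cv2.cvtColor(s["pixels"],cv2.COLOR_BGR2HSV);d=s["depth"]>0
for nm,lo,hi,rx in(("blue",100,125,(.25,.52)),("orange",4,18,(.45,.72))):
    m=(d&(hs[...,0]>=lo)&(hs[...,0]<=hi)&(hs[...,1]>140)&(c[...,2]>.009)&(c[...,2]<.02)&(c[...,0]>rx[0])&(c[...,0]<rx[1])&(c[...,1]>.1)).astype(np.uint8)
    m=cv2.morphologyEx(m,cv2.MORPH_OPEN,np.ones((3,3)))
    n,l,S,_=cv2.connectedComponentsWithStats(m);k=1+S[1:,4].argmax()
    p=c[l==k];print(nm,len(p),cv2.minAreaRect((p[:,:2]*1000).astype(np.float32)),np.median(p[:,2]))
E
```

```text
t 8.98 tcp [0.4777 0.2158 0.2495] psi 1.3722 down [ 0.  0. -1.] open 0.0258 grip 15.0 F [-0.4  0.2  0.1]
machine_tray 0.61 266 134 [0.406 0.28  0.013]
alteration_tray 0.97 398 83 [0.595 0.311 0.007]
blue 6753 ((407.9617919921875, 269.7507629394531), (181.43980407714844, 135.2787322998047), 82.99203491210938) 0.012156018048790407
orange 10488 ((588.2960815429688, 300.0851135253906), (181.2384033203125, 135.11105346679688), 81.62796020507812) 0.012152837234629094
```

View pics/w4.png

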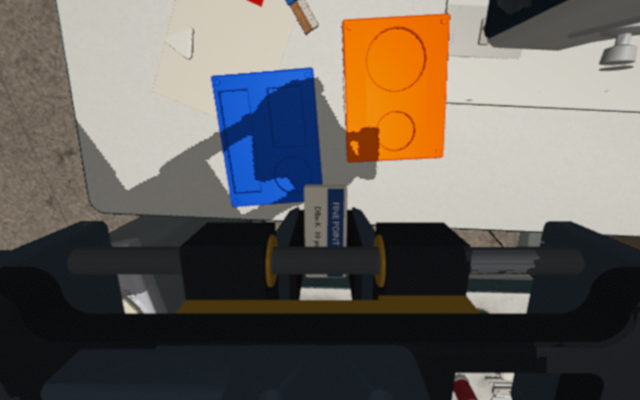

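The pack sits square in the fingers at (326,220). The blue tray's wells are clear at (240,140), (288,115) and (293,170), and the orange tray's at (396,58) and (396,130). The layout matches the given frames: blue yaw is -7.0°, orange -8.4°.

Call:
carry_out(steps=[{"x": 0, "y": 0, "z": 20, "rx": 0, "ry": 0, "rz": -0.076, "gripper": 0.1}, {"x": 25, "y": -16.3, "z": 20, "rx": 0, "ry": 0, "rz": 0, "gripper": 0.1}, {"x": 25, "y": -16.3, "z": 20, "rx": 0, "ry": 0, "rz": 0, "gripper": 0.1}, {"x": 25, "y": -16.2, "z": 20, "rx": 0, "ry": 0, "rz": 0, "gripper": 0.1}, {"x": 0, "y": 0, "z": 30, "rx": 0, "ry": 0, "rz": 0, "gripper": 0.1}, {"x": 0, "y": 0, "z": 30, "rx": 0, "ry": 0, "rz": 0, "gripper": 0.1}, {"x": 0, "y": 0, "z": 30, "rx": 0, "ry": 0, "rz": 0, "gripper": 0.1}, {"x": 0, "y": 0, "z": 25, "rx": 0, "ry": 0, "rz": 0, "gripper": 0.1}, {"x": 0, "y": 0, "z": 0, "rx": 0, "ry": 0, "rz": 0, "gripper": 0.1}, {"x": 0, "y": 0, "z": 0, "rx": 0, "ry": 0, "rz": 0, "gripper": 0.1}])

```text
clock: 9.97
eef_pos: [0.4378, 0.2963, 0.054]
tcp_rot: [-2.352, -2.082, 0.004]
ft_force: [0.2, -0.1, 1.2]
opening: 0.0258
grip_force: 15.0
```

```bash
python3 -c "
from h import *
st();go(.4385,.2963,1.448,.0135)"
```

```text
t 9.97 tcp [0.4378 0.2963 0.054 ] psi 1.449 down [-0.002 -0.001 -1.   ] open 0.0258 grip 15.0 F [ 0.2 -0.1  1.2]
go x 0.1 y 0.6 z 40.5 rz 0.001
```

Call:
carry_out(steps=[{"x": 0, "y": 0.6, "z": 20, "rx": 0, "ry": 0, "rz": 0, "gripper": 0.1}, {"x": 0, "y": 0, "z": 14, "rx": 0, "ry": 0, "rz": 0, "gripper": 0.1}, {"x": 0, "y": 0, "z": 6.5, "rx": 0, "ry": 0, "rz": 0, "gripper": 0.1}, {"x": 0, "y": 0, "z": 0, "rx": 0, "ry": 0, "rz": 0, "gripper": 0.1}, {"x": 0, "y": 0, "z": 0, "rx": 0, "ry": 0, "rz": 0, "gripper": 0.1}, {"x": 0, "y": 0, "z": 0, "rx": 0, "ry": 0, "rz": 0, "gripper": 0.55}, {"x": 0, "y": 0, "z": 0, "rx": 0, "ry": 0, "rz": 0, "gripper": 0.55}, {"x": 0, "y": 0, "z": -5, "rx": 0, "ry": 0, "rz": 0, "gripper": 0.55}, {"x": 0, "y": 0, "z": -30, "rx": 0, "ry": 0, "rz": 0, "gripper": 0.55}, {"x": 0, "y": 0, "z": -38, "rx": 0, "ry": 0, "rz": 0, "gripper": 0.55}])

```text
clock: 10.8
eef_pos: [0.4376, 0.2957, 0.0866]
tcp_rot: [-2.352, -2.081, 0.007]
ft_force: [1.3, 0.1, 0.2]
opening: 0.0502
grip_force: 0.0
```

Call:
carry_out(steps=[{"x": 0, "y": 0, "z": -38, "rx": 0, "ry": 0, "rz": 0, "gripper": 0.55}, {"x": 0, "y": 0, "z": -38, "rx": 0, "ry": 0, "rz": 0, "gripper": 0.55}, {"x": 0, "y": 0, "z": -38, "rx": 0, "ry": 0, "rz": 0, "gripper": 0.55}, {"x": 0, "y": 0, "z": -38, "rx": 0, "ry": 0, "rz": 0, "gripper": 0.55}, {"x": -36, "y": 0, "z": 0, "rx": 0, "ry": 0, "rz": 0, "gripper": 0.55}, {"x": -36, "y": 0, "z": 0, "rx": 0, "ry": 0, "rz": 0, "gripper": 0.55}, {"x": 0, "y": 0, "z": 0, "rx": 0, "ry": 0, "rz": 0, "gripper": 0.55}, {"x": 0, "y": 0, "z": 0, "rx": 0, "ry": 0, "rz": 0, "gripper": 0.55}, {"x": 0, "y": 0, "z": 0, "rx": 0, "ry": 0, "rz": 0, "gripper": 0.55}, {"x": 0, "y": 0, "z": 0, "rx": 0, "ry": 0, "rz": 0, "gripper": 0.55}])

```text
clock: 11.63
eef_pos: [0.4303, 0.2256, 0.2392]
tcp_rot: [-2.352, -2.082, -0.001]
ft_force: [0.8, 0.5, -0.2]
opening: 0.05
grip_force: 0.0
```

```bash
cat > tr.py <<'E'
from h import *
def rel(p,tray):
    o,a={"m":((.408,.2698),-.1222),"a":((.5883,.3001),-.1461)}[tray]
    q=np.array(p)-o;return (1e3*np.array([np.cos(a)*q[0]+np.sin(a)*q[1],-np.sin(a)*q[0]+np.cos(a)*q[1]])).round(1)
def blob(c,d,x,y,r,z0,z1,tray,m2=True):
    m=(d&(np.hypot(c[...,0]-x,c[...,1]-y)<r)&(c[...,2]>z0)&(c[...,2]<z1)&m2).astype(np.uint8)
    m=cv2.morphologyEx(m,cv2.MORPH_OPEN,np.ones((2,2)))
    n,l,S,_=cv2.connectedComponentsWithStats(m);k=1+S[1:,4].argmax();p=c[l==k]
    b=cv2.minAreaRect((p[:,:2]*1000).astype(np.float32))
    print(len(p),b,"z",np.percentile(p[:,2],[5,50,95]).round(4),"in tray",rel(np.array(b[0])/1000,tray))
E
python3 - <<'E'
from tr import *
st();s,c=look('w5',['needle_pack','machine_tray'])
hs=cv2.cvtColor(s["pixels"],cv2.COLOR_BGR2HSV)
blob(c,s["depth"]>0,.4385,.2963,.055,.01335,.03,"m")
blob(c,s["depth"]>0,.4385,.2963,.055,.012,.03,"m",(hs[...,1]<90))
E
```

```text
t 11.63 tcp [0.4303 0.2256 0.2392] psi 1.4492 down [ 0.  0. -1.] open 0.05 grip 0.0 F [ 0.8  0.5 -0.2]
needle_pack 0.68 324 115 [0.436 0.3   0.016]
machine_tray 0.56 303 141 [0.404 0.27  0.012]
888 ((439.568115234375, 296.21954345703125), (59.489036560058594, 25.08148956298828), 83.54790496826172) z [0.0077 0.0153 0.0168] in tray [28.1 30.1]
522 ((434.1411437988281, 296.89971923828125), (59.34955978393555, 14.34623908996582), 83.23472595214844) z [0.0139 0.0152 0.0167] in tray [22.6 30.1]
```

View pics/w5.png

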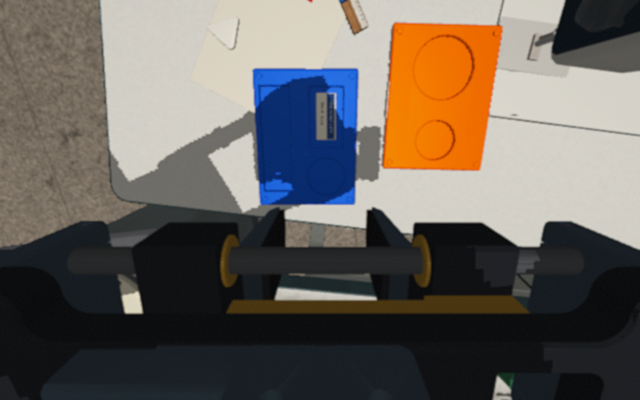

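The pack is seated in its well at (325,115): tray position (28, 30), top at 15 mm. Next is the screwdriver.

Call:
carry_out(steps=[{"x": 0, "y": 0, "z": 0, "rx": 0, "ry": 0, "rz": 0.082, "gripper": 0.55}, {"x": -39, "y": 1.6, "z": 0, "rx": 0, "ry": 0, "rz": 0, "gripper": 0.55}, {"x": -39, "y": 1.6, "z": 0, "rx": 0, "ry": 0, "rz": 0, "gripper": 0.55}, {"x": -39, "y": 1.6, "z": 0, "rx": 0, "ry": 0, "rz": 0, "gripper": 0.55}, {"x": -39, "y": 1.6, "z": 0, "rx": 0, "ry": 0, "rz": 0, "gripper": 0.55}, {"x": -39, "y": 1.6, "z": 0, "rx": 0, "ry": 0, "rz": 0, "gripper": 0.55}, {"x": -39, "y": 1.6, "z": 0, "rx": 0, "ry": 0, "rz": 0, "gripper": 0.55}, {"x": -39, "y": 1.6, "z": 0, "rx": 0, "ry": 0, "rz": 0, "gripper": 0.55}, {"x": -39, "y": 1.6, "z": 0, "rx": 0, "ry": 0, "rz": 0, "gripper": 0.55}, {"x": -39, "y": 1.6, "z": 0, "rx": 0, "ry": 0, "rz": 0, "gripper": 0.55}])

```text
clock: 12.62
eef_pos: [0.3728, -0.1231, 0.239]
tcp_rot: [2.435, 1.985, 0.0]
ft_force: [1.7, -0.8, 0.5]
opening: 0.05
grip_force: 0.0
```

Call:
carry_out(steps=[{"x": -39, "y": 1.6, "z": 0, "rx": 0, "ry": 0, "rz": 0, "gripper": 0.55}, {"x": -39, "y": 1.6, "z": 0, "rx": 0, "ry": 0, "rz": 0, "gripper": 0.55}, {"x": -39, "y": 1.6, "z": 0, "rx": 0, "ry": 0, "rz": 0, "gripper": 0.55}, {"x": -20, "y": 0, "z": 20, "rx": 0, "ry": 0, "rz": 0, "gripper": 0.55}, {"x": 0, "y": 0, "z": 35, "rx": 0, "ry": 0, "rz": 0, "gripper": 0.55}, {"x": 0, "y": 0, "z": 35, "rx": 0, "ry": 0, "rz": 0, "gripper": 0.55}, {"x": 0, "y": 0, "z": 30, "rx": 0, "ry": 0, "rz": 0, "gripper": 0.55}, {"x": 0, "y": 0, "z": 0, "rx": 0, "ry": 0, "rz": 0, "gripper": 0.55}, {"x": 0, "y": 0, "z": 0, "rx": 0, "ry": 0, "rz": 0, "gripper": 0.55}, {"x": 0, "y": 0, "z": 0, "rx": 0, "ry": 0, "rz": 0, "gripper": 0.55}])

```text
clock: 13.45
eef_pos: [0.351, -0.2571, 0.1201]
tcp_rot: [2.435, 1.984, 0.0]
ft_force: [0.8, -0.4, -0.2]
opening: 0.05
grip_force: 0.0
```

```bash
python3 - <<'E'
from tr import *
st();s,c=look('w6',['screwdriver_mid'])
hs=cv2.cvtColor(s["pixels"],cv2.COLOR_BGR2HSV)
blob(c,s["depth"]>0,.351,-.2525,.05,.005,.03,"m",(hs[...,0]>15)&(hs[...,0]<35)&(hs[...,1]>120))
go(.350,-.2565,1.3666,.007)
E
```

```text
t 13.45 tcp [ 0.351  -0.2571  0.1201] psi 1.3675 down [ 0.001 -0.001 -1.   ] open 0.05 grip 0.0 F [ 0.8 -0.4 -0.2]
screwdriver_mid 0.61 324 188 [ 0.35  -0.251  0.02 ]
1063 ((354.7956848144531, -236.3089141845703), (98.16936492919922, 20.181110382080078), 78.88080596923828) z [0.0135 0.0185 0.0218] in tray [   8.9 -508.8]
go x 0.7 y -1.4 z 113.6 rz 0.001
```

Call:
carry_out(steps=[{"x": 0.7, "y": -0.7, "z": 30, "rx": 0, "ry": 0, "rz": 0, "gripper": 0.55}, {"x": 0, "y": 0, "z": 30, "rx": 0, "ry": 0, "rz": 0, "gripper": 0.55}, {"x": 0, "y": 0, "z": 30, "rx": 0, "ry": 0, "rz": 0, "gripper": 0.55}, {"x": 0, "y": 0, "z": 17, "rx": 0, "ry": 0, "rz": 0, "gripper": 0.55}, {"x": 0, "y": 0, "z": 6, "rx": 0, "ry": 0, "rz": 0, "gripper": 0.55}, {"x": 0, "y": 0, "z": 0, "rx": 0, "ry": 0, "rz": 0, "gripper": 0.55}, {"x": 0, "y": 0, "z": 0, "rx": 0, "ry": 0, "rz": 0, "gripper": 0.05}, {"x": 0, "y": 0, "z": 0, "rx": 0, "ry": 0, "rz": 0, "gripper": 0.05}, {"x": 0, "y": 0, "z": 0, "rx": 0, "ry": 0, "rz": 0, "gripper": 0.05}, {"x": 0, "y": 0, "z": 0, "rx": 0, "ry": 0, "rz": 0, "gripper": 0.05}], newtons=25)

```text
clock: 14.38
eef_pos: [0.3502, -0.2564, 0.0069]
tcp_rot: [2.435, 1.983, 0.0]
ft_force: [-0.1, 0.6, 0.3]
opening: 0.0269
grip_force: 0.0
```

Call:
carry_out(steps=[{"x": 0, "y": 0, "z": 0, "rx": 0, "ry": 0, "rz": 0, "gripper": 0.05}, {"x": 0, "y": 0, "z": 0, "rx": 0, "ry": 0, "rz": 0, "gripper": 0.05}, {"x": 0, "y": 0, "z": -10, "rx": 0, "ry": 0, "rz": 0, "gripper": 0.05}, {"x": 0, "y": 0, "z": -36, "rx": 0, "ry": 0, "rz": 0, "gripper": 0.05}, {"x": 0, "y": 0, "z": -36, "rx": 0, "ry": 0, "rz": 0, "gripper": 0.05}, {"x": 0, "y": 0, "z": -36, "rx": 0, "ry": 0, "rz": 0, "gripper": 0.05}, {"x": 0, "y": 0, "z": -36, "rx": 0, "ry": 0, "rz": 0, "gripper": 0.05}, {"x": 0, "y": 0, "z": -36, "rx": 0, "ry": 0, "rz": 0, "gripper": 0.05}, {"x": 0, "y": 0, "z": -36, "rx": 0, "ry": 0, "rz": 0, "gripper": 0.05}, {"x": 0, "y": 0, "z": 0, "rx": 0, "ry": 0, "rz": 0, "gripper": 0.05}])

```text
clock: 15.22
eef_pos: [0.3515, -0.2576, 0.2379]
tcp_rot: [2.429, 1.978, 0.002]
ft_force: [1.0, -1.9, 0.1]
opening: 0.0199
grip_force: 25.0
```

```bash
python3 - <<'E'
from tr import *
st();s,c=look('w7',['screwdriver_mid'])
y=np.array([.122,.9925]);print(np.array([.3673,.2748])+.0255*y)
go(*(np.array([.3673,.2748])+.0255*y),1.448,.24)
E
```

```text
t 15.22 tcp [ 0.3515 -0.2576  0.2379] psi 1.367 down [ 0.006 -0.006 -1.   ] open 0.0199 grip 25.0 F [ 1.  -1.9  0.1]
screwdriver_mid 0.67 328 217 [ 0.355 -0.242  0.252]
screwdriver_mid 0.65 494 180 [ 0.557 -0.305  0.056]
[0.370411   0.30010875]
go x 554.6 y -47.9 z -7.0 rz -0.081
```

View pics/w7.png

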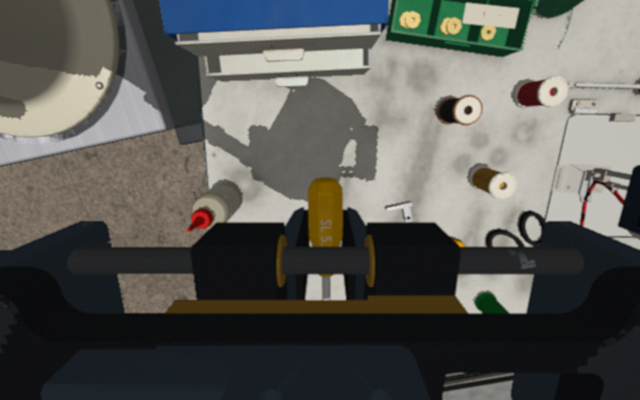

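Screwdriver held straight along the tool at (325,215).

Call:
carry_out(steps=[{"x": 0, "y": 0, "z": -7, "rx": 0, "ry": 0, "rz": -0.081, "gripper": 0.05}, {"x": 36, "y": -3, "z": 0, "rx": 0, "ry": 0, "rz": 0, "gripper": 0.05}, {"x": 36, "y": -3, "z": 0, "rx": 0, "ry": 0, "rz": 0, "gripper": 0.05}, {"x": 36, "y": -3, "z": 0, "rx": 0, "ry": 0, "rz": 0, "gripper": 0.05}, {"x": 36, "y": -3, "z": 0, "rx": 0, "ry": 0, "rz": 0, "gripper": 0.05}, {"x": 36, "y": -3, "z": 0, "rx": 0, "ry": 0, "rz": 0, "gripper": 0.05}, {"x": 36, "y": -3, "z": 0, "rx": 0, "ry": 0, "rz": 0, "gripper": 0.05}, {"x": 36, "y": -3, "z": 0, "rx": 0, "ry": 0, "rz": 0, "gripper": 0.05}, {"x": 36, "y": -3, "z": 0, "rx": 0, "ry": 0, "rz": 0, "gripper": 0.05}, {"x": 36, "y": -3, "z": 0, "rx": 0, "ry": 0, "rz": 0, "gripper": 0.05}])

```text
clock: 16.15
eef_pos: [0.3612, 0.0706, 0.2376]
tcp_rot: [-2.353, -2.079, 0.003]
ft_force: [0.7, -1.9, -1.2]
opening: 0.0199
grip_force: 25.0
```

Call:
carry_out(steps=[{"x": 36, "y": -3, "z": 0, "rx": 0, "ry": 0, "rz": 0, "gripper": 0.05}, {"x": 36, "y": -3, "z": 0, "rx": 0, "ry": 0, "rz": 0, "gripper": 0.05}, {"x": 36, "y": -3, "z": 0, "rx": 0, "ry": 0, "rz": 0, "gripper": 0.05}, {"x": 36, "y": -3, "z": 0, "rx": 0, "ry": 0, "rz": 0, "gripper": 0.05}, {"x": 36, "y": -3, "z": 0, "rx": 0, "ry": 0, "rz": 0, "gripper": 0.05}, {"x": 36, "y": -3, "z": 0, "rx": 0, "ry": 0, "rz": 0, "gripper": 0.05}, {"x": 14.6, "y": -2.9, "z": 30, "rx": 0, "ry": 0, "rz": 0, "gripper": 0.05}, {"x": 0, "y": 0, "z": 35, "rx": 0, "ry": 0, "rz": 0, "gripper": 0.05}, {"x": 0, "y": 0, "z": 35, "rx": 0, "ry": 0, "rz": 0, "gripper": 0.05}, {"x": 0, "y": 0, "z": 35, "rx": 0, "ry": 0, "rz": 0, "gripper": 0.05}])

```text
clock: 16.98
eef_pos: [0.3686, 0.3, 0.1011]
tcp_rot: [-2.352, -2.082, 0.004]
ft_force: [1.4, 1.0, -1.8]
opening: 0.0197
grip_force: 25.0
```

Call:
carry_out(steps=[{"x": 0, "y": 0, "z": 35, "rx": 0, "ry": 0, "rz": 0, "gripper": 0.05}, {"x": 0, "y": 0, "z": 0, "rx": 0, "ry": 0, "rz": 0, "gripper": 0.05}, {"x": 0, "y": 0, "z": 0, "rx": 0, "ry": 0, "rz": 0, "gripper": 0.05}, {"x": 0, "y": 0, "z": 0, "rx": 0, "ry": 0, "rz": 0, "gripper": 0.05}, {"x": 0, "y": 0, "z": 0, "rx": 0, "ry": 0, "rz": 0, "gripper": 0.05}, {"x": 0, "y": 0, "z": 0, "rx": 0, "ry": 0, "rz": 0, "gripper": 0.05}, {"x": 0, "y": 0, "z": 0, "rx": 0, "ry": 0, "rz": 0, "gripper": 0.05}, {"x": 0, "y": 0, "z": 0, "rx": 0, "ry": 0, "rz": 0, "gripper": 0.05}, {"x": 0, "y": 0, "z": 0, "rx": 0, "ry": 0, "rz": 0, "gripper": 0.05}, {"x": 0, "y": 0, "z": 0, "rx": 0, "ry": 0, "rz": 0, "gripper": 0.05}])

```text
clock: 17.82
eef_pos: [0.3702, 0.3004, 0.0692]
tcp_rot: [2.354, 2.081, 0.001]
ft_force: [0.2, 0.4, -1.3]
opening: 0.02
grip_force: 25.0
```

```bash
python3 -c "
from tr import *
st();go(.3704,.3001,1.448,.0145)"
```

```text
t 17.82 tcp [0.3702 0.3004 0.0692] psi 1.4479 down [ 0.  0. -1.] open 0.02 grip 25.0 F [ 0.2  0.4 -1.3]
go x -0.3 y 0.2 z 54.7 rz -0.000
```

Call:
carry_out(steps=[{"x": 0, "y": 0, "z": 25, "rx": 0, "ry": 0, "rz": 0, "gripper": 0.05}, {"x": 0, "y": 0, "z": 20, "rx": 0, "ry": 0, "rz": 0, "gripper": 0.05}, {"x": 0, "y": 0, "z": 9.5, "rx": 0, "ry": 0, "rz": 0, "gripper": 0.05}, {"x": 0, "y": 0, "z": 0, "rx": 0, "ry": 0, "rz": 0, "gripper": 0.05}, {"x": 0, "y": 0, "z": 0, "rx": 0, "ry": 0, "rz": 0, "gripper": 0.05}, {"x": 0, "y": 0, "z": 0, "rx": 0, "ry": 0, "rz": 0, "gripper": 0.42}, {"x": 0, "y": 0, "z": 0, "rx": 0, "ry": 0, "rz": 0, "gripper": 0.42}, {"x": 0, "y": 0, "z": 0, "rx": 0, "ry": 0, "rz": 0, "gripper": 0.42}, {"x": 0, "y": 0, "z": -15, "rx": 0, "ry": 0, "rz": 0, "gripper": 0.42}, {"x": 0, "y": 0, "z": -38, "rx": 0, "ry": 0, "rz": 0, "gripper": 0.42}])

```text
clock: 18.65
eef_pos: [0.3684, 0.2992, 0.0654]
tcp_rot: [-2.353, -2.08, 0.009]
ft_force: [-0.9, -0.2, 0.4]
opening: 0.0384
grip_force: 0.0
```

Call:
carry_out(steps=[{"x": 0, "y": 0, "z": -38, "rx": 0, "ry": 0, "rz": 0, "gripper": 0.42}, {"x": 0, "y": 0, "z": -38, "rx": 0, "ry": 0, "rz": 0, "gripper": 0.42}, {"x": 0, "y": 0, "z": -38, "rx": 0, "ry": 0, "rz": 0, "gripper": 0.42}, {"x": 0, "y": 0, "z": -38, "rx": 0, "ry": 0, "rz": 0, "gripper": 0.42}, {"x": -40, "y": 0, "z": -10, "rx": 0, "ry": 0, "rz": 0, "gripper": 0.42}, {"x": -40, "y": 0, "z": -10, "rx": 0, "ry": 0, "rz": 0, "gripper": 0.8}, {"x": 0, "y": 0, "z": 0, "rx": 0, "ry": 0, "rz": 0, "gripper": 0.8}, {"x": 0, "y": 0, "z": 0, "rx": 0, "ry": 0, "rz": 0, "gripper": 0.8}, {"x": 0, "y": 0, "z": 0, "rx": 0, "ry": 0, "rz": 0, "gripper": 0.8}, {"x": 0, "y": 0, "z": 0, "rx": 0, "ry": 0, "rz": 0, "gripper": 0.8}])

```text
clock: 19.48
eef_pos: [0.3604, 0.2216, 0.2393]
tcp_rot: [-2.353, -2.081, 0.0]
ft_force: [0.5, 0.3, -0.1]
opening: 0.0687
grip_force: 0.0
```

```bash
python3 - <<'E'
from tr import *
st();s,c=look('w8',['screwdriver_mid'])
hs=cv2.cvtColor(s["pixels"],cv2.COLOR_BGR2HSV);d=s["depth"]>0
blob(c,d,.370,.304,.05,.005,.04,"m",(hs[...,0]>15)&(hs[...,0]<35)&(hs[...,1]>120))
blob(c,d,.4385,.2963,.055,.01335,.03,"m")
go(.567,-.316,2.9,.24)
E
```

```text
t 19.48 tcp [0.3604 0.2216 0.2393] psi 1.4484 down [-0.  0. -1.] open 0.0687 grip 0.0 F [ 0.5  0.3 -0.1]
screwdriver_mid 0.7 325 112 [0.368 0.299 0.027]
612 ((370.2115478515625, 303.10711669921875), (59.63054275512695, 18.015323638916016), 84.05120849609375) z [0.0214 0.026  0.0291] in tray [-41.6  28.5]
916 ((411.6842956542969, 299.9960021972656), (58.740081787109375, 85.74114227294922), 83.29767608642578) z [0.0076 0.0152 0.0166] in tray [-0.  30.4]
go x -329.4 y -472.6 z -0.9 rz -1.451
```

View pics/w8.png

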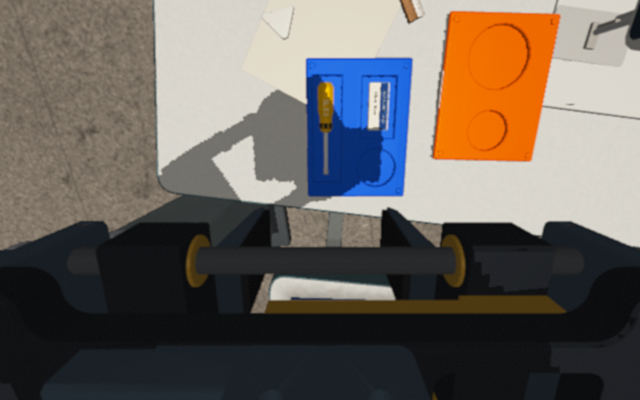

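The screwdriver is seated along its well, handle at (325,105), with its midpoint at about (-41, 0) in the tray. The pack is undisturbed. Next the gold spool.

Call:
carry_out(steps=[{"x": 0, "y": 0, "z": 0, "rx": 0, "ry": 0, "rz": -0.122, "gripper": 0.8}, {"x": 0, "y": 0, "z": 0, "rx": 0, "ry": 0, "rz": -0.122, "gripper": 0.8}, {"x": 0, "y": 0, "z": 0, "rx": 0, "ry": 0, "rz": -0.122, "gripper": 0.8}, {"x": 0, "y": 0, "z": 0, "rx": 0, "ry": 0, "rz": -0.122, "gripper": 0.8}, {"x": 0, "y": 0, "z": 0, "rx": 0, "ry": 0, "rz": -0.122, "gripper": 0.8}, {"x": 0, "y": 0, "z": 0, "rx": 0, "ry": 0, "rz": -0.122, "gripper": 0.8}, {"x": 0, "y": 0, "z": 0, "rx": 0, "ry": 0, "rz": -0.122, "gripper": 0.8}, {"x": 0, "y": 0, "z": 0, "rx": 0, "ry": 0, "rz": -0.122, "gripper": 0.8}, {"x": 0, "y": 0, "z": 0, "rx": 0, "ry": 0, "rz": -0.122, "gripper": 0.8}, {"x": 0, "y": 0, "z": 0, "rx": 0, "ry": 0, "rz": -0.122, "gripper": 0.8}])

```text
clock: 20.42
eef_pos: [0.3602, 0.2216, 0.239]
tcp_rot: [-0.726, -3.056, 0.001]
ft_force: [0.7, -0.1, -0.7]
opening: 0.0725
grip_force: 0.0
```

Call:
carry_out(steps=[{"x": 0, "y": 0, "z": 0, "rx": 0, "ry": 0, "rz": -0.122, "gripper": 0.8}, {"x": -25.3, "y": -28.9, "z": 0, "rx": 0, "ry": 0, "rz": 0, "gripper": 0.8}, {"x": -25.3, "y": -28.9, "z": 0, "rx": 0, "ry": 0, "rz": 0, "gripper": 0.8}, {"x": -25.3, "y": -28.9, "z": 0, "rx": 0, "ry": 0, "rz": 0, "gripper": 0.8}, {"x": -25.3, "y": -28.9, "z": 0, "rx": 0, "ry": 0, "rz": 0, "gripper": 0.8}, {"x": -25.3, "y": -28.9, "z": 0, "rx": 0, "ry": 0, "rz": 0, "gripper": 0.8}, {"x": -25.3, "y": -28.9, "z": 0, "rx": 0, "ry": 0, "rz": 0, "gripper": 0.8}, {"x": -25.3, "y": -28.9, "z": 0, "rx": 0, "ry": 0, "rz": 0, "gripper": 0.8}, {"x": -25.3, "y": -28.9, "z": 0, "rx": 0, "ry": 0, "rz": 0, "gripper": 0.8}, {"x": -25.3, "y": -28.9, "z": 0, "rx": 0, "ry": 0, "rz": 0, "gripper": 0.8}])

```text
clock: 21.25
eef_pos: [0.4851, -0.1031, 0.239]
tcp_rot: [-0.548, -3.093, -0.0]
ft_force: [0.8, 0.8, 1.2]
opening: 0.0728
grip_force: 0.0
```

Call:
carry_out(steps=[{"x": -25.3, "y": -28.9, "z": 0, "rx": 0, "ry": 0, "rz": 0, "gripper": 0.8}, {"x": -25.3, "y": -28.9, "z": 0, "rx": 0, "ry": 0, "rz": 0, "gripper": 0.8}, {"x": -25.3, "y": -28.9, "z": 0, "rx": 0, "ry": 0, "rz": 0, "gripper": 0.8}, {"x": -25.3, "y": -28.9, "z": 0, "rx": 0, "ry": 0, "rz": 0, "gripper": 0.8}, {"x": -25.3, "y": -28.9, "z": 0, "rx": 0, "ry": 0, "rz": 0, "gripper": 0.8}, {"x": -25.3, "y": -28.9, "z": 0, "rx": 0, "ry": 0, "rz": 0, "gripper": 0.8}, {"x": 0, "y": 0, "z": 35, "rx": 0, "ry": 0, "rz": 0, "gripper": 0.8}, {"x": 0, "y": 0, "z": 35, "rx": 0, "ry": 0, "rz": 0, "gripper": 0.8}, {"x": 0, "y": 0, "z": 35, "rx": 0, "ry": 0, "rz": 0, "gripper": 0.8}, {"x": 0, "y": 0, "z": 0, "rx": 0, "ry": 0, "rz": 0, "gripper": 0.8}])

```text
clock: 22.08
eef_pos: [0.5645, -0.3142, 0.1272]
tcp_rot: [-0.547, -3.084, -0.007]
ft_force: [-1.6, 0.4, -1.3]
opening: 0.073
grip_force: 0.0
```

```bash
python3 - <<'E'
from tr import *
st();s,c=look('w9',['gold_spool','red_spool','black_spool','tape_measure'])
d=s["depth"]>0
for nm,x,y,h in(("gold",.567,-.316,.055),("red",.634,-.214,.049),("black",.531,-.215,.055)):
    m=d&(np.hypot(c[...,0]-x,c[...,1]-y)<.03)&(abs(c[...,2]-h)<.006);p=c[m]
    if len(p)>20: print(nm,len(p),cv2.minEnclosingCircle((p[:,:2]*1000).astype(np.float32)))
go(.567,-.316,2.79,.014)
E
```

```text
t 22.08 tcp [ 0.5645 -0.3142  0.1272] psi 2.7905 down [-0.009  0.006 -1.   ] open 0.073 grip 0.0 F [-1.6  0.4 -1.3]
gold_spool 0.91 325 201 [ 0.562 -0.313  0.056]
red_spool 0.88 436 224 [ 0.624 -0.224  0.038]
black_spool 0.56 421 125 [ 0.528 -0.218  0.055]
tape_measure 0.6 201 173 [ 0.503 -0.422  0.017]
gold 1132 ((567.3529663085938, -314.7568664550781), 17.367095947265625)
red 358 ((631.3392944335938, -214.84158325195312), 16.713253021240234)
black 1382 ((531.700927734375, -214.06805419921875), 17.514883041381836)
go x 1.9 y 0.6 z 122.8 rz 0.000
```

View pics/w9.png

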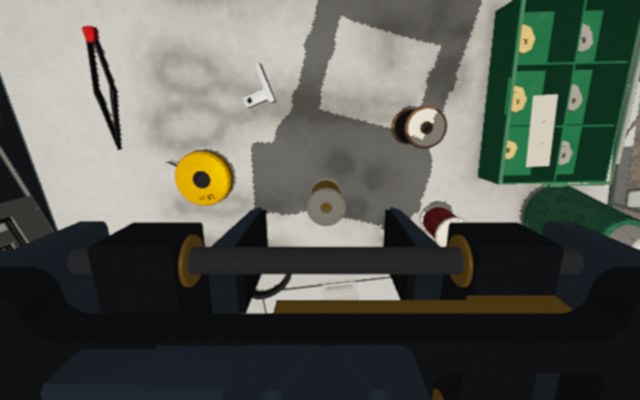

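The gold spool sits between the fingers at (325,203), with black at (420,125) and red at (440,220) clear.

Call:
carry_out(steps=[{"x": 0, "y": 0, "z": 0, "rx": 0, "ry": 0, "rz": 0, "gripper": 0.8}, {"x": 0, "y": 0, "z": 30, "rx": 0, "ry": 0, "rz": 0, "gripper": 0.8}, {"x": 0, "y": 0, "z": 30, "rx": 0, "ry": 0, "rz": 0, "gripper": 0.8}, {"x": 0, "y": 0, "z": 30, "rx": 0, "ry": 0, "rz": 0, "gripper": 0.8}, {"x": 0, "y": 0, "z": 20, "rx": 0, "ry": 0, "rz": 0, "gripper": 0.8}, {"x": 0, "y": 0, "z": 7, "rx": 0, "ry": 0, "rz": 0, "gripper": 0.8}, {"x": 0, "y": 0, "z": 0, "rx": 0, "ry": 0, "rz": 0, "gripper": 0.8}, {"x": 0, "y": 0, "z": 0, "rx": 0, "ry": 0, "rz": 0, "gripper": 0.2}, {"x": 0, "y": 0, "z": 0, "rx": 0, "ry": 0, "rz": 0, "gripper": 0.2}, {"x": 0, "y": 0, "z": 0, "rx": 0, "ry": 0, "rz": 0, "gripper": 0.2}], newtons=15)

```text
clock: 23.17
eef_pos: [0.5682, -0.3173, 0.0192]
tcp_rot: [0.549, 3.091, -0.002]
ft_force: [0.4, 0.4, 0.1]
opening: 0.0561
grip_force: 0.0
```

Call:
carry_out(steps=[{"x": 0, "y": 0, "z": 0, "rx": 0, "ry": 0, "rz": 0, "gripper": 0.2}, {"x": 0, "y": 0, "z": 0, "rx": 0, "ry": 0, "rz": 0, "gripper": 0.2}, {"x": 0, "y": 0, "z": 0, "rx": 0, "ry": 0, "rz": 0, "gripper": 0.2}, {"x": 0, "y": 0, "z": -10, "rx": 0, "ry": 0, "rz": 0, "gripper": 0.2}, {"x": 0, "y": 0, "z": -38, "rx": 0, "ry": 0, "rz": 0, "gripper": 0.2}, {"x": 0, "y": 0, "z": -38, "rx": 0, "ry": 0, "rz": 0, "gripper": 0.2}, {"x": 0, "y": 0, "z": -38, "rx": 0, "ry": 0, "rz": 0, "gripper": 0.2}, {"x": 0, "y": 0, "z": -38, "rx": 0, "ry": 0, "rz": 0, "gripper": 0.2}, {"x": 0, "y": 0, "z": -38, "rx": 0, "ry": 0, "rz": 0, "gripper": 0.2}, {"x": 0, "y": 0, "z": -35, "rx": 0, "ry": 0, "rz": 0, "gripper": 0.2}])

```text
clock: 24.0
eef_pos: [0.567, -0.3166, 0.2558]
tcp_rot: [0.549, 3.092, -0.001]
ft_force: [0.7, -0.8, -0.3]
opening: 0.0345
grip_force: 15.0
```

```bash
python3 - <<'E'
from tr import *
st();go(.4287,.2169,2.79,.25)
E
```

```text
t 24.0 tcp [ 0.567  -0.3166  0.2558] psi 2.7899 down [ 0.001 -0.001 -1.   ] open 0.0345 grip 15.0 F [ 0.7 -0.8 -0.3]
go x 313.5 y 453.2 z 5.8 rz -0.000
```

Call:
carry_out(steps=[{"x": 22.4, "y": 32.4, "z": 0, "rx": 0, "ry": 0, "rz": 0, "gripper": 0.2}, {"x": 22.4, "y": 32.4, "z": 0, "rx": 0, "ry": 0, "rz": 0, "gripper": 0.2}, {"x": 22.4, "y": 32.4, "z": 0, "rx": 0, "ry": 0, "rz": 0, "gripper": 0.2}, {"x": 22.4, "y": 32.4, "z": 0, "rx": 0, "ry": 0, "rz": 0, "gripper": 0.2}, {"x": 22.4, "y": 32.4, "z": 0, "rx": 0, "ry": 0, "rz": 0, "gripper": 0.2}, {"x": 22.4, "y": 32.4, "z": 0, "rx": 0, "ry": 0, "rz": 0, "gripper": 0.2}, {"x": 22.4, "y": 32.4, "z": 0, "rx": 0, "ry": 0, "rz": 0, "gripper": 0.2}, {"x": 22.4, "y": 32.4, "z": 0, "rx": 0, "ry": 0, "rz": 0, "gripper": 0.2}, {"x": 22.4, "y": 32.4, "z": 0, "rx": 0, "ry": 0, "rz": 0, "gripper": 0.2}, {"x": 22.4, "y": 32.4, "z": 0, "rx": 0, "ry": 0, "rz": 0, "gripper": 0.2}])

```text
clock: 24.83
eef_pos: [0.4676, 0.0662, 0.2533]
tcp_rot: [0.55, 3.092, 0.0]
ft_force: [0.8, 0.3, -0.2]
opening: 0.034
grip_force: 15.0
```

Call:
carry_out(steps=[{"x": 22.4, "y": 32.4, "z": 0, "rx": 0, "ry": 0, "rz": 0, "gripper": 0.2}, {"x": 22.4, "y": 32.4, "z": 0, "rx": 0, "ry": 0, "rz": 0, "gripper": 0.2}, {"x": 22.4, "y": 32.4, "z": 0, "rx": 0, "ry": 0, "rz": 0, "gripper": 0.2}, {"x": 22.4, "y": 32.4, "z": 0, "rx": 0, "ry": 0, "rz": 0, "gripper": 0.2}, {"x": 0, "y": 0, "z": 38, "rx": 0, "ry": 0, "rz": 0, "gripper": 0.2}, {"x": 0, "y": 0, "z": 38, "rx": 0, "ry": 0, "rz": 0, "gripper": 0.2}, {"x": 0, "y": 0, "z": 38, "rx": 0, "ry": 0, "rz": 0, "gripper": 0.2}, {"x": 0, "y": 0, "z": 38, "rx": 0, "ry": 0, "rz": 0, "gripper": 0.2}, {"x": 0, "y": 0, "z": 30, "rx": 0, "ry": 0, "rz": 0, "gripper": 0.2}, {"x": 0, "y": 0, "z": 0, "rx": 0, "ry": 0, "rz": 0, "gripper": 0.2}])

```text
clock: 25.67
eef_pos: [0.4265, 0.2162, 0.0667]
tcp_rot: [-0.548, -3.087, 0.005]
ft_force: [-1.3, -0.6, -0.9]
opening: 0.0343
grip_force: 15.0
```

```bash
python3 - <<'E'
from tr import *
st();cams.snapshot("wrist");cams.snapshot("wrist");cams.snapshot("wrist");cams.snapshot("wrist");st();go(.4287,.2169,2.79,.0255)
E
```

```text
t 25.67 tcp [0.4265 0.2162 0.0667] psi 2.7899 down [-0.007 -0.002 -1.   ] open 0.0343 grip 15.0 F [-1.3 -0.6 -0.9]
t 25.87 tcp [0.4302 0.2175 0.0724] psi 2.7899 down [ 0.002  0.001 -1.   ] open 0.0336 grip 15.0 F [ 0.8 -0.6  0.4]
go x 1.2 y -1.1 z 46.9 rz -0.000
```

Call:
carry_out(steps=[{"x": 0.5, "y": -0.5, "z": 20, "rx": 0, "ry": 0, "rz": 0, "gripper": 0.2}, {"x": 0, "y": 0, "z": 17, "rx": 0, "ry": 0, "rz": 0, "gripper": 0.2}, {"x": 0, "y": 0, "z": 9, "rx": 0, "ry": 0, "rz": 0, "gripper": 0.2}, {"x": 0, "y": 0, "z": 0, "rx": 0, "ry": 0, "rz": 0, "gripper": 0.2}, {"x": 0, "y": 0, "z": 0, "rx": 0, "ry": 0, "rz": 0, "gripper": 0.2}, {"x": 0, "y": 0, "z": 0, "rx": 0, "ry": 0, "rz": 0, "gripper": 0.2}, {"x": 0, "y": 0, "z": 0, "rx": 0, "ry": 0, "rz": 0, "gripper": 0.6}, {"x": 0, "y": 0, "z": 0, "rx": 0, "ry": 0, "rz": 0, "gripper": 0.6}, {"x": 0, "y": 0, "z": 0, "rx": 0, "ry": 0, "rz": 0, "gripper": 0.6}, {"x": 0, "y": 0, "z": -10, "rx": 0, "ry": 0, "rz": 0, "gripper": 0.6}])

```text
clock: 26.7
eef_pos: [0.4278, 0.2166, 0.0337]
tcp_rot: [-0.549, -3.092, 0.001]
ft_force: [-0.9, -0.1, 0.1]
opening: 0.0541
grip_force: 0.0
```

Call:
carry_out(steps=[{"x": 0, "y": 0, "z": -38, "rx": 0, "ry": 0, "rz": 0, "gripper": 0.6}, {"x": 0, "y": 0, "z": -38, "rx": 0, "ry": 0, "rz": 0, "gripper": 0.8}, {"x": 0, "y": 0, "z": -38, "rx": 0, "ry": 0, "rz": 0, "gripper": 0.8}, {"x": 0, "y": 0, "z": -38, "rx": 0, "ry": 0, "rz": 0, "gripper": 0.8}, {"x": 0, "y": 0, "z": -38, "rx": 0, "ry": 0, "rz": 0, "gripper": 0.8}, {"x": 0, "y": 0, "z": -20, "rx": 0, "ry": 0, "rz": 0, "gripper": 0.8}, {"x": 0, "y": 0, "z": 0, "rx": 0, "ry": 0, "rz": 0, "gripper": 0.8}, {"x": 0, "y": 0, "z": 0, "rx": 0, "ry": 0, "rz": 0, "gripper": 0.8}, {"x": 0, "y": 0, "z": 0, "rx": 0, "ry": 0, "rz": 0, "gripper": 0.8}, {"x": 0, "y": 0, "z": 0, "rx": 0, "ry": 0, "rz": 0, "gripper": 0.8}])

```text
clock: 27.53
eef_pos: [0.4278, 0.2166, 0.2434]
tcp_rot: [-0.549, -3.091, 0.002]
ft_force: [-0.1, -0.6, -1.4]
opening: 0.0732
grip_force: 0.0
```

```bash
python3 - <<'E'
from tr import *
st();s,c=look('w10',['gold_spool','needle_pack','screwdriver_mid']);d=s["depth"]>0
m=d&(np.hypot(c[...,0]-.4287,c[...,1]-.2169)<.04)&(c[...,2]>.055)&(c[...,2]<.1);p=c[m]
(a,b),r=cv2.minEnclosingCircle((p[:,:2]*1000).astype(np.float32));print(len(p),r,rel((a/1e3,b/1e3),"m"),np.percentile(p[:,2],[5,50,95]))
go(.6335,-.2144,2.79,.24)
E
```

```text
t 27.53 tcp [0.4278 0.2166 0.2434] psi 2.7899 down [-0.002 -0.001 -1.   ] open 0.0732 grip 0.0 F [-0.1 -0.6 -1.4]
gold_spool 0.75 325 176 [0.426 0.216 0.054]
gold_spool 0.59 371 112 [0.373 0.299 0.026]
needle_pack 0.75 382 156 [0.433 0.297 0.016]
screwdriver_mid 0.79 370 112 [0.372 0.298 0.025]
597 17.33452606201172 [ 27.2 -49.5] [0.0567805  0.0622542  0.06345752]
go x -341.3 y -334.0 z 3.7 rz -0.000
```

Call:
carry_out(steps=[{"x": -26.2, "y": -25.7, "z": 0, "rx": 0, "ry": 0, "rz": 0, "gripper": 0.8}, {"x": -26.2, "y": -25.7, "z": 0, "rx": 0, "ry": 0, "rz": 0, "gripper": 0.8}, {"x": -26.2, "y": -25.7, "z": 0, "rx": 0, "ry": 0, "rz": 0, "gripper": 0.8}, {"x": -26.2, "y": -25.7, "z": 0, "rx": 0, "ry": 0, "rz": 0, "gripper": 0.8}, {"x": -26.2, "y": -25.7, "z": 0, "rx": 0, "ry": 0, "rz": 0, "gripper": 0.8}, {"x": -26.2, "y": -25.7, "z": 0, "rx": 0, "ry": 0, "rz": 0, "gripper": 0.8}, {"x": -26.2, "y": -25.7, "z": 0, "rx": 0, "ry": 0, "rz": 0, "gripper": 0.8}, {"x": -26.2, "y": -25.7, "z": 0, "rx": 0, "ry": 0, "rz": 0, "gripper": 0.8}, {"x": -26.2, "y": -25.7, "z": 0, "rx": 0, "ry": 0, "rz": 0, "gripper": 0.8}, {"x": -26.2, "y": -25.7, "z": 0, "rx": 0, "ry": 0, "rz": 0, "gripper": 0.8}])

```text
clock: 28.57
eef_pos: [0.5862, -0.1165, 0.2439]
tcp_rot: [-0.55, -3.092, -0.0]
ft_force: [1.0, 1.3, -1.2]
opening: 0.0728
grip_force: 0.0
```

Call:
carry_out(steps=[{"x": -26.2, "y": -25.7, "z": 0, "rx": 0, "ry": 0, "rz": 0, "gripper": 0.8}, {"x": -26.2, "y": -25.7, "z": 0, "rx": 0, "ry": 0, "rz": 0, "gripper": 0.8}, {"x": -15, "y": -25, "z": 0, "rx": 0, "ry": 0, "rz": 0, "gripper": 0.8}, {"x": -10, "y": 0, "z": 0, "rx": 0, "ry": 0, "rz": 0, "gripper": 0.8}, {"x": 0, "y": 0, "z": 30, "rx": 0, "ry": 0, "rz": 0, "gripper": 0.8}, {"x": 0, "y": 0, "z": 30, "rx": 0, "ry": 0, "rz": 0, "gripper": 0.8}, {"x": 0, "y": 0, "z": 30, "rx": 0, "ry": 0, "rz": 0, "gripper": 0.8}, {"x": 0, "y": 0, "z": 20, "rx": 0, "ry": 0, "rz": 0, "gripper": 0.8}, {"x": 0, "y": 0, "z": 0, "rx": 0, "ry": 0, "rz": 0, "gripper": 0.8}, {"x": 0, "y": 0, "z": 0, "rx": 0, "ry": 0, "rz": 0, "gripper": 0.8}])

```text
clock: 29.4
eef_pos: [0.6317, -0.2129, 0.1336]
tcp_rot: [-0.549, -3.091, -0.001]
ft_force: [-0.1, -0.5, 0.3]
opening: 0.073
grip_force: 0.0
```

```bash
python3 - <<'E'
from tr import *
cams.snapshot("wrist");st();s,c=look('w11',['red_spool']);d=s["depth"]>0
m=d&(np.hypot(c[...,0]-.634,c[...,1]+.214)<.03)&(abs(c[...,2]-.049)<.006);p=c[m]
print(len(p),cv2.minEnclosingCircle((p[:,:2]*1000).astype(np.float32)))
go(.6335,-.2144,2.79,.017)
E
```

```text
t 29.45 tcp [ 0.6326 -0.2132  0.1351] psi 2.7899 down [ 0. -0. -1.] open 0.0731 grip 0.0 F [ 0.2  0.  -0.6]
red_spool 0.66 325 198 [ 0.633 -0.214  0.043]
1038 ((634.907958984375, -213.3453826904297), 17.38051414489746)
go x -0.6 y -0.8 z 119.2 rz -0.000
```

View pics/w11.png

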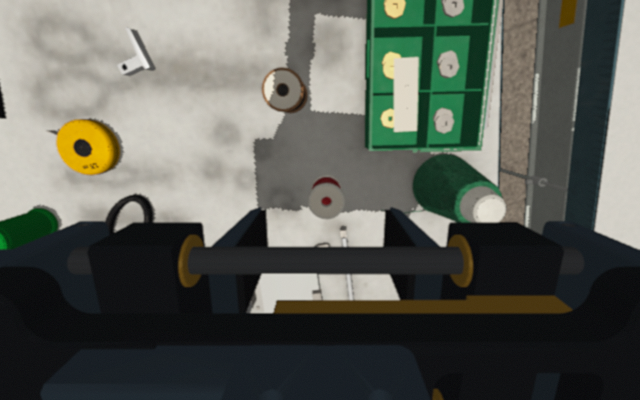

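Red spool centered at (326,200). The green cone at (460,185) is near the gripper's end, so I'll check its clearance.

```bash
python3 - <<'E'
from tr import *
s=dict(np.load('w11.npz'));c=cloud(s)[s["depth"]>0]
A=np.concatenate([c]+[cloud(q)[q["depth"]>0] for q in (dict(np.load("scene0.npz")),dict(np.load("side0.npz")))])
q=A[:,:2]-[.635,-.214];al=q@[.344,.939];sh=q@[.939,-.344]
for z0,z1 in((.03,.08),(.08,.125),(.125,.3)):
    m=(A[:,2]>z0)&(A[:,2]<z1)&(np.hypot(q[:,0],q[:,1])<.2)&(sh>-.06)&(A[:,1]>-.6)
    for nm,k in(("+",m&(al>.03)&(al<.2)),("-",m&(al<-.03))):
        if k.sum(): 
            e=np.maximum(abs(al[k])-.089,0);f=np.maximum(abs(sh[k])-.038,0);g=np.hypot(e,f);i=g.argsort()[3] if k.sum()>3 else 0
            print(z0,nm,k.sum(),"nearest",g[i].round(3),A[k][i].round(3))
E
```

```text
0.03 + 3097 nearest 0.004 [ 0.66  -0.125  0.032]
0.03 - 422 nearest 0.012 [ 0.57  -0.298  0.044]
0.08 + 1863 nearest 0.014 [ 0.663 -0.115  0.081]
0.08 - 330 nearest 0.029 [ 0.666 -0.324  0.124]
0.125 + 35276 nearest 0.0 [ 0.623 -0.162  0.253]
0.125 - 39998 nearest 0.0 [ 0.589 -0.254  0.252]
```

Call:
carry_out(steps=[{"x": -2, "y": 0, "z": 25, "rx": 0, "ry": 0, "rz": 0, "gripper": 0.8}, {"x": 0, "y": 0, "z": 30, "rx": 0, "ry": 0, "rz": 0, "gripper": 0.8}, {"x": 0, "y": 0, "z": 30, "rx": 0, "ry": 0, "rz": 0, "gripper": 0.8}, {"x": 0, "y": 0, "z": 22, "rx": 0, "ry": 0, "rz": 0, "gripper": 0.8}, {"x": 0, "y": 0, "z": 10, "rx": 0, "ry": 0, "rz": 0, "gripper": 0.8}, {"x": 0, "y": 0, "z": 0, "rx": 0, "ry": 0, "rz": 0, "gripper": 0.8}, {"x": 0, "y": 0, "z": 0, "rx": 0, "ry": 0, "rz": 0, "gripper": 0.2}, {"x": 0, "y": 0, "z": 0, "rx": 0, "ry": 0, "rz": 0, "gripper": 0.2}, {"x": 0, "y": 0, "z": 0, "rx": 0, "ry": 0, "rz": 0, "gripper": 0.2}, {"x": 0, "y": 0, "z": 0, "rx": 0, "ry": 0, "rz": 0, "gripper": 0.2}])

```text
clock: 30.38
eef_pos: [0.6349, -0.2141, 0.0189]
tcp_rot: [0.549, 3.091, -0.001]
ft_force: [0.4, 0.1, -0.2]
opening: 0.0491
grip_force: 0.0
```

Call:
carry_out(steps=[{"x": 0, "y": 0, "z": 0, "rx": 0, "ry": 0, "rz": 0, "gripper": 0.2}, {"x": 0, "y": 0, "z": 0, "rx": 0, "ry": 0, "rz": 0, "gripper": 0.2}, {"x": 0, "y": 0, "z": 0, "rx": 0, "ry": 0, "rz": 0, "gripper": 0.2}, {"x": 0, "y": 0, "z": -10, "rx": 0, "ry": 0, "rz": 0, "gripper": 0.2}, {"x": 0, "y": 0, "z": -38, "rx": 0, "ry": 0, "rz": 0, "gripper": 0.2}, {"x": 0, "y": 0, "z": -38, "rx": 0, "ry": 0, "rz": 0, "gripper": 0.2}, {"x": 0, "y": 0, "z": -38, "rx": 0, "ry": 0, "rz": 0, "gripper": 0.2}, {"x": 0, "y": 0, "z": -38, "rx": 0, "ry": 0, "rz": 0, "gripper": 0.2}, {"x": 0, "y": 0, "z": -38, "rx": 0, "ry": 0, "rz": 0, "gripper": 0.2}, {"x": 0, "y": 0, "z": -35, "rx": 0, "ry": 0, "rz": 0, "gripper": 0.2}])

```text
clock: 31.22
eef_pos: [0.6338, -0.2136, 0.2557]
tcp_rot: [0.549, 3.092, -0.0]
ft_force: [1.2, 0.0, -0.8]
opening: 0.0343
grip_force: 15.0
```

```bash
python3 - <<'E'
from tr import *
st();go(.5809,.2496,2.99,.25)
E
```

```text
t 31.22 tcp [ 0.6338 -0.2136  0.2557] psi 2.7899 down [ 0.001 -0.    -1.   ] open 0.0343 grip 15.0 F [ 1.2  0.  -0.8]
go x 122.3 y 449.9 z 5.7 rz -0.200
```

Call:
carry_out(steps=[{"x": 0, "y": 0, "z": 0, "rx": 0, "ry": 0, "rz": -0.117, "gripper": 0.2}, {"x": 0, "y": 0, "z": 0, "rx": 0, "ry": 0, "rz": -0.117, "gripper": 0.2}, {"x": 0, "y": 0, "z": 0, "rx": 0, "ry": 0, "rz": -0.117, "gripper": 0.2}, {"x": 10, "y": 38.6, "z": 0, "rx": 0, "ry": 0, "rz": 0, "gripper": 0.2}, {"x": 10, "y": 38.6, "z": 0, "rx": 0, "ry": 0, "rz": 0, "gripper": 0.2}, {"x": 10, "y": 38.6, "z": 0, "rx": 0, "ry": 0, "rz": 0, "gripper": 0.2}, {"x": 10, "y": 38.6, "z": 0, "rx": 0, "ry": 0, "rz": 0, "gripper": 0.2}, {"x": 10, "y": 38.6, "z": 0, "rx": 0, "ry": 0, "rz": 0, "gripper": 0.2}, {"x": 3, "y": 38.6, "z": 0, "rx": 0, "ry": 0, "rz": 0, "gripper": 0.2}, {"x": 0, "y": 38.6, "z": 0, "rx": 0, "ry": 0, "rz": 0, "gripper": 0.2}])

```text
clock: 32.05
eef_pos: [0.58, 0.0582, 0.2534]
tcp_rot: [0.002, 3.141, 0.0]
ft_force: [1.2, -0.5, -0.1]
opening: 0.0339
grip_force: 15.0
```

Call:
carry_out(steps=[{"x": 0, "y": 38.6, "z": 0, "rx": 0, "ry": 0, "rz": 0, "gripper": 0.2}, {"x": 0, "y": 38.6, "z": 0, "rx": 0, "ry": 0, "rz": 0, "gripper": 0.2}, {"x": 0, "y": 38.6, "z": 0, "rx": 0, "ry": 0, "rz": 0, "gripper": 0.2}, {"x": 0, "y": 38.6, "z": 0, "rx": 0, "ry": 0, "rz": 0, "gripper": 0.2}, {"x": 0, "y": 38.6, "z": 0, "rx": 0, "ry": 0, "rz": 0, "gripper": 0.2}, {"x": 0, "y": 0, "z": 38, "rx": 0, "ry": 0, "rz": 0, "gripper": 0.2}, {"x": 0, "y": 0, "z": 38, "rx": 0, "ry": 0, "rz": 0, "gripper": 0.2}, {"x": 0, "y": 0, "z": 38, "rx": 0, "ry": 0, "rz": 0, "gripper": 0.2}, {"x": 0, "y": 0, "z": 38, "rx": 0, "ry": 0, "rz": 0, "gripper": 0.2}, {"x": 0, "y": 0, "z": 30, "rx": 0, "ry": 0, "rz": 0, "gripper": 0.2}])

```text
clock: 32.88
eef_pos: [0.5804, 0.2493, 0.0684]
tcp_rot: [-0.001, -3.14, 0.001]
ft_force: [0.8, -0.8, -1.3]
opening: 0.0341
grip_force: 15.0
```

```bash
python3 - <<'E'
from tr import *
[cams.snapshot("wrist") for _ in range(6)];st();go(.5809,.2496,3.1416,.026)
E
```

```text
t 33.18 tcp [0.5829 0.2499 0.073 ] psi 3.1409 down [ 0.003  0.001 -1.   ] open 0.034 grip 15.0 F [ 0.2  0.1 -0.1]
go x 2.0 y -0.3 z 47.0 rz -0.001
```

Call:
carry_out(steps=[{"x": 1, "y": 0, "z": 20, "rx": 0, "ry": 0, "rz": 0, "gripper": 0.2}, {"x": 0, "y": 0, "z": 17, "rx": 0, "ry": 0, "rz": 0, "gripper": 0.2}, {"x": 0, "y": 0, "z": 9, "rx": 0, "ry": 0, "rz": 0, "gripper": 0.2}, {"x": 0, "y": 0, "z": 0, "rx": 0, "ry": 0, "rz": 0, "gripper": 0.2}, {"x": 0, "y": 0, "z": 0, "rx": 0, "ry": 0, "rz": 0, "gripper": 0.2}, {"x": 0, "y": 0, "z": 0, "rx": 0, "ry": 0, "rz": 0, "gripper": 0.2}, {"x": 0, "y": 0, "z": 0, "rx": 0, "ry": 0, "rz": 0, "gripper": 0.6}, {"x": 0, "y": 0, "z": 0, "rx": 0, "ry": 0, "rz": 0, "gripper": 0.6}, {"x": 0, "y": 0, "z": 0, "rx": 0, "ry": 0, "rz": 0, "gripper": 0.6}, {"x": 0, "y": 0, "z": -10, "rx": 0, "ry": 0, "rz": 0, "gripper": 0.6}])

```text
clock: 34.02
eef_pos: [0.5795, 0.2492, 0.0335]
tcp_rot: [-0.001, -3.139, 0.001]
ft_force: [0.6, -0.9, -0.7]
opening: 0.0541
grip_force: 0.0
```

Call:
carry_out(steps=[{"x": 0, "y": 0, "z": -38, "rx": 0, "ry": 0, "rz": 0, "gripper": 0.6}, {"x": 0, "y": 0, "z": -38, "rx": 0, "ry": 0, "rz": 0, "gripper": 1}, {"x": 0, "y": 0, "z": -38, "rx": 0, "ry": 0, "rz": 0, "gripper": 1}, {"x": 0, "y": 0, "z": -38, "rx": 0, "ry": 0, "rz": 0, "gripper": 1}, {"x": 0, "y": 0, "z": -38, "rx": 0, "ry": 0, "rz": 0, "gripper": 1}, {"x": 0, "y": 0, "z": -20, "rx": 0, "ry": 0, "rz": 0, "gripper": 1}, {"x": 0, "y": 0, "z": 0, "rx": 0, "ry": 0, "rz": 0, "gripper": 1}, {"x": 0, "y": 0, "z": 0, "rx": 0, "ry": 0, "rz": 0, "gripper": 1}, {"x": 0, "y": 0, "z": 0, "rx": 0, "ry": 0, "rz": -0.08, "gripper": 1}, {"x": 0, "y": 0, "z": 0, "rx": 0, "ry": 0, "rz": -0.08, "gripper": 1}])

```text
clock: 34.85
eef_pos: [0.5796, 0.2492, 0.2434]
tcp_rot: [0.255, -3.129, 0.001]
ft_force: [0.2, 0.9, -0.2]
opening: 0.0911
grip_force: 0.0
```

```bash
python3 - <<'E'
from tr import *
st();s,c=look('w12',['red_spool','tape_measure']);d=s["depth"]>0
m=d&(np.hypot(c[...,0]-.5809,c[...,1]-.2496)<.04)&(c[...,2]>.049)&(c[...,2]<.1);p=c[m]
(a,b),r=cv2.minEnclosingCircle((p[:,:2]*1000).astype(np.float32));print(len(p),r,rel((a/1e3,b/1e3),"a"),np.percentile(p[:,2],[5,50,95]))
go(.5085,-.4248,3.30,.24)
E
```

```text
t 34.85 tcp [0.5796 0.2492 0.2434] psi -2.979 down [-0.002 -0.001 -1.   ] open 0.0911 grip 0.0 F [ 0.2  0.9 -0.2]
red_spool 0.88 325 177 [0.58  0.249 0.051]
578 17.44576072692871 [  1.  -50.4] [0.05095292 0.05620569 0.05755127]
go x 176.7 y -654.4 z 3.3 rz -0.001
```

Red spool is seated at (1, -50) in the orange tray, top at 56 mm. Now the tape.

Call:
carry_out(steps=[{"x": 10.4, "y": -38.5, "z": 0, "rx": 0, "ry": 0, "rz": 0, "gripper": 1}, {"x": 10.4, "y": -38.5, "z": 0, "rx": 0, "ry": 0, "rz": 0, "gripper": 1}, {"x": 10.4, "y": -38.5, "z": 0, "rx": 0, "ry": 0, "rz": 0, "gripper": 1}, {"x": 10.4, "y": -38.5, "z": 0, "rx": 0, "ry": 0, "rz": 0, "gripper": 1}, {"x": 10.4, "y": -38.5, "z": 0, "rx": 0, "ry": 0, "rz": 0, "gripper": 1}, {"x": 10.4, "y": -38.5, "z": 0, "rx": 0, "ry": 0, "rz": 0, "gripper": 1}, {"x": 10.4, "y": -38.5, "z": 0, "rx": 0, "ry": 0, "rz": 0, "gripper": 1}, {"x": 10.4, "y": -38.5, "z": 0, "rx": 0, "ry": 0, "rz": 0, "gripper": 1}, {"x": 10.4, "y": -38.5, "z": 0, "rx": 0, "ry": 0, "rz": 0, "gripper": 1}, {"x": 10.4, "y": -38.5, "z": 0, "rx": 0, "ry": 0, "rz": 0, "gripper": 1}])

```text
clock: 35.83
eef_pos: [0.5379, -0.1489, 0.244]
tcp_rot: [0.245, -3.131, -0.001]
ft_force: [2.1, 0.1, -0.2]
opening: 0.0911
grip_force: 0.0
```

Call:
carry_out(steps=[{"x": 10.4, "y": -38.5, "z": 0, "rx": 0, "ry": 0, "rz": 0, "gripper": 1}, {"x": 10.4, "y": -38.5, "z": 0, "rx": 0, "ry": 0, "rz": 0, "gripper": 1}, {"x": 10.4, "y": -38.5, "z": 0, "rx": 0, "ry": 0, "rz": 0, "gripper": 1}, {"x": 10.4, "y": -38.5, "z": 0, "rx": 0, "ry": 0, "rz": 0, "gripper": 1}, {"x": 10.4, "y": -38.5, "z": 0, "rx": 0, "ry": 0, "rz": 0, "gripper": 1}, {"x": 10.4, "y": -38.5, "z": 0, "rx": 0, "ry": 0, "rz": 0, "gripper": 1}, {"x": 10.4, "y": -38.5, "z": 0, "rx": 0, "ry": 0, "rz": 0, "gripper": 1}, {"x": 0, "y": 0, "z": 35, "rx": 0, "ry": 0, "rz": 0, "gripper": 1}, {"x": 0, "y": 0, "z": 35, "rx": 0, "ry": 0, "rz": 0, "gripper": 1}, {"x": 0, "y": 0, "z": 35, "rx": 0, "ry": 0, "rz": 0, "gripper": 1}])

```text
clock: 36.67
eef_pos: [0.5091, -0.4254, 0.1377]
tcp_rot: [-0.243, 3.132, 0.0]
ft_force: [0.8, -1.6, -0.2]
opening: 0.0911
grip_force: 0.0
```

```bash
python3 - <<'E'
from tr import *
[cams.snapshot("wrist") for _ in range(6)];st();s,c=look('w13',['tape_measure','presser_foot']);d=s["depth"]>0
hs=cv2.cvtColor(s["pixels"],cv2.COLOR_BGR2HSV)
p=c[(hs[...,0]>18)&(hs[...,0]<32)&(hs[...,1]>130)&d&(np.hypot(c[...,0]-.508,c[...,1]+.425)<.05)&(c[...,2]>.013)]
print(cv2.minEnclosingCircle((p[:,:2]*1000).astype(np.float32)))
go(.5085,-.4248,3.30,.008)
E
```

```text
t 36.97 tcp [ 0.5107 -0.4255  0.1418] psi -2.9829 down [ 0.002 -0.002 -1.   ] open 0.0917 grip 0.0 F [-0.  -0.  -0.8]
tape_measure 0.6 327 181 [ 0.502 -0.425  0.018]
presser_foot 0.55 420 145 [ 0.451 -0.336  0.01 ]
((503.3033752441406, -414.6732482910156), 38.99578857421875)
go x 1.9 y 0.9 z 133.5 rz 0.001
```

View pics/w13.png

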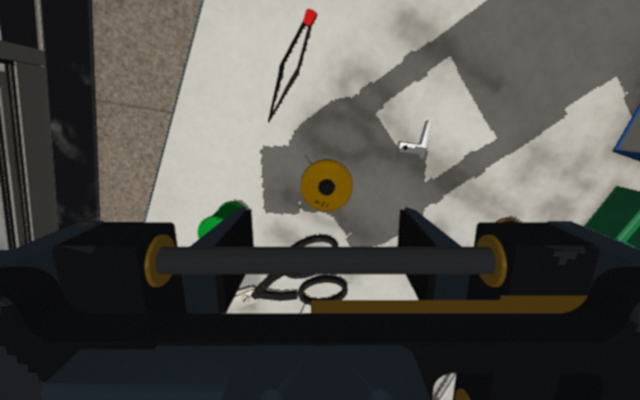

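The tape is centred between the fingers at (327,185), with its tab at (309,157) clear of the pads.

Call:
carry_out(steps=[{"x": 1.5, "y": 0.8, "z": 33, "rx": 0, "ry": 0, "rz": 0, "gripper": 1}, {"x": 0, "y": 0, "z": 33, "rx": 0, "ry": 0, "rz": 0, "gripper": 1}, {"x": 0, "y": 0, "z": 33, "rx": 0, "ry": 0, "rz": 0, "gripper": 1}, {"x": 0, "y": 0, "z": 22, "rx": 0, "ry": 0, "rz": 0, "gripper": 1}, {"x": 0, "y": 0, "z": 9, "rx": 0, "ry": 0, "rz": 0, "gripper": 1}, {"x": 0, "y": 0, "z": 3, "rx": 0, "ry": 0, "rz": 0, "gripper": 1}, {"x": 0, "y": 0, "z": 0, "rx": 0, "ry": 0, "rz": 0, "gripper": 1}, {"x": 0, "y": 0, "z": 0, "rx": 0, "ry": 0, "rz": 0, "gripper": 0.4}, {"x": 0, "y": 0, "z": 0, "rx": 0, "ry": 0, "rz": 0, "gripper": 0.4}, {"x": 0, "y": 0, "z": 0, "rx": 0, "ry": 0, "rz": 0, "gripper": 0.4}], newtons=20)

```text
clock: 37.95
eef_pos: [0.5087, -0.4248, 0.0079]
tcp_rot: [-0.25, 3.13, -0.003]
ft_force: [-0.3, -0.1, -0.2]
opening: 0.0739
grip_force: 0.0
```

Call:
carry_out(steps=[{"x": 0, "y": 0, "z": 0, "rx": 0, "ry": 0, "rz": 0, "gripper": 0.4}, {"x": 0, "y": 0, "z": 0, "rx": 0, "ry": 0, "rz": 0, "gripper": 0.4}, {"x": 0, "y": 0, "z": 0, "rx": 0, "ry": 0, "rz": 0, "gripper": 0.4}, {"x": 0, "y": 0, "z": -10, "rx": 0, "ry": 0, "rz": 0, "gripper": 0.4}, {"x": 0, "y": 0, "z": -38, "rx": 0, "ry": 0, "rz": 0, "gripper": 0.4}, {"x": 0, "y": 0, "z": -38, "rx": 0, "ry": 0, "rz": 0, "gripper": 0.4}, {"x": 0, "y": 0, "z": -38, "rx": 0, "ry": 0, "rz": 0, "gripper": 0.4}, {"x": 0, "y": 0, "z": -38, "rx": 0, "ry": 0, "rz": 0, "gripper": 0.4}, {"x": 0, "y": 0, "z": -38, "rx": 0, "ry": 0, "rz": 0, "gripper": 0.4}, {"x": 0, "y": 0, "z": -40, "rx": 0, "ry": 0, "rz": 0, "gripper": 0.4}])

```text
clock: 38.78
eef_pos: [0.5075, -0.4237, 0.2489]
tcp_rot: [0.25, -3.131, -0.0]
ft_force: [0.5, -1.4, -1.0]
opening: 0.054
grip_force: 20.0
```

```bash
python3 - <<'E'
from tr import *
cams.snapshot("wrist");cams.snapshot("wrist");st();go(.5941,.3397,3.30,.25);go(.5941,.3397,3.1416,.25)
E
```

```text
t 38.88 tcp [ 0.5101 -0.4261  0.2544] psi -2.9822 down [ 0.008 -0.008 -1.   ] open 0.0539 grip 20.0 F [ 0.6 -0.3 -0.9]
go x -203.8 y 743.0 z 4.4 rz 0.001
go x -84.0 y 765.8 z 4.4 rz 0.159
```

Call:
carry_out(steps=[{"x": 0, "y": 0, "z": 0, "rx": 0, "ry": 0, "rz": 0.0795, "gripper": 0.4}, {"x": 0, "y": 0, "z": 0, "rx": 0, "ry": 0, "rz": 0.0795, "gripper": 0.4}, {"x": -4, "y": 38.3, "z": 0, "rx": 0, "ry": 0, "rz": 0, "gripper": 0.4}, {"x": -4, "y": 38.3, "z": 0, "rx": 0, "ry": 0, "rz": 0, "gripper": 0.4}, {"x": -4, "y": 38.3, "z": 0, "rx": 0, "ry": 0, "rz": 0, "gripper": 0.4}, {"x": -4, "y": 38.3, "z": 0, "rx": 0, "ry": 0, "rz": 0, "gripper": 0.4}, {"x": -4, "y": 38.3, "z": 0, "rx": 0, "ry": 0, "rz": 0, "gripper": 0.4}, {"x": -4, "y": 38.3, "z": 0, "rx": 0, "ry": 0, "rz": 0, "gripper": 0.4}, {"x": -4, "y": 38.3, "z": 0, "rx": 0, "ry": 0, "rz": 0, "gripper": 0.4}, {"x": -4, "y": 38.3, "z": 0, "rx": 0, "ry": 0, "rz": 0, "gripper": 0.4}])

```text
clock: 39.72
eef_pos: [0.5395, -0.1159, 0.2467]
tcp_rot: [0.0, -3.142, -0.0]
ft_force: [1.3, 0.4, -0.4]
opening: 0.0536
grip_force: 20.0
```

Call:
carry_out(steps=[{"x": -4, "y": 38.3, "z": 0, "rx": 0, "ry": 0, "rz": 0, "gripper": 0.4}, {"x": -4, "y": 38.3, "z": 0, "rx": 0, "ry": 0, "rz": 0, "gripper": 0.4}, {"x": -4, "y": 38.3, "z": 0, "rx": 0, "ry": 0, "rz": 0, "gripper": 0.4}, {"x": -4, "y": 38.3, "z": 0, "rx": 0, "ry": 0, "rz": 0, "gripper": 0.4}, {"x": -4, "y": 38.3, "z": 0, "rx": 0, "ry": 0, "rz": 0, "gripper": 0.4}, {"x": -4, "y": 38.3, "z": 0, "rx": 0, "ry": 0, "rz": 0, "gripper": 0.4}, {"x": -4, "y": 38.3, "z": 0, "rx": 0, "ry": 0, "rz": 0, "gripper": 0.4}, {"x": -4, "y": 38.3, "z": 0, "rx": 0, "ry": 0, "rz": 0, "gripper": 0.4}, {"x": -4, "y": 38.3, "z": 0, "rx": 0, "ry": 0, "rz": 0, "gripper": 0.4}, {"x": -4, "y": 38.3, "z": 0, "rx": 0, "ry": 0, "rz": 0, "gripper": 0.4}])

```text
clock: 40.55
eef_pos: [0.5794, 0.2671, 0.2466]
tcp_rot: [0.001, -3.141, 0.0]
ft_force: [0.7, -0.5, -0.3]
opening: 0.0536
grip_force: 20.0
```

```bash
python3 - <<'E'
from tr import *
[cams.snapshot("wrist") for _ in range(6)];st();go(.5941,.3397,3.1416,.016)
E
```

```text
t 40.85 tcp [0.5796 0.2643 0.2465] psi 3.1415 down [-0. -0. -1.] open 0.0535 grip 20.0 F [ 0.6 -0.1 -0.3]
go x -14.5 y 75.4 z 230.5 rz -0.000
```

Call:
carry_out(steps=[{"x": -7.5, "y": 37.7, "z": 0, "rx": 0, "ry": 0, "rz": 0, "gripper": 0.4}, {"x": -7, "y": 37.7, "z": 0, "rx": 0, "ry": 0, "rz": 0, "gripper": 0.4}, {"x": 0, "y": 0, "z": 0, "rx": 0, "ry": 0, "rz": 0, "gripper": 0.4}, {"x": 0, "y": 0, "z": 0, "rx": 0, "ry": 0, "rz": 0, "gripper": 0.4}, {"x": 0, "y": 0, "z": 0, "rx": 0, "ry": 0, "rz": 0, "gripper": 0.4}, {"x": 0, "y": 0, "z": 30, "rx": 0, "ry": 0, "rz": 0, "gripper": 0.4}, {"x": 0, "y": 0, "z": 30, "rx": 0, "ry": 0, "rz": 0, "gripper": 0.4}, {"x": 0, "y": 0, "z": 30, "rx": 0, "ry": 0, "rz": 0, "gripper": 0.4}, {"x": 0, "y": 0, "z": 30, "rx": 0, "ry": 0, "rz": 0, "gripper": 0.4}, {"x": 0, "y": 0, "z": 30, "rx": 0, "ry": 0, "rz": 0, "gripper": 0.4}])

```text
clock: 41.68
eef_pos: [0.5945, 0.3387, 0.0957]
tcp_rot: [0.002, 3.141, -0.0]
ft_force: [0.4, -0.0, -1.8]
opening: 0.0537
grip_force: 20.0
```

Call:
carry_out(steps=[{"x": 0, "y": 0, "z": 30, "rx": 0, "ry": 0, "rz": 0, "gripper": 0.4}, {"x": 0, "y": 0, "z": 15, "rx": 0, "ry": 0, "rz": 0, "gripper": 0.4}, {"x": 0, "y": 0, "z": 0, "rx": 0, "ry": 0, "rz": 0, "gripper": 0.4}, {"x": 0, "y": 0, "z": 0, "rx": 0, "ry": 0, "rz": 0, "gripper": 0.4}, {"x": 0, "y": 0, "z": 0, "rx": 0, "ry": 0, "rz": 0, "gripper": 0.4}, {"x": 0, "y": 0, "z": 0, "rx": 0, "ry": 0, "rz": 0, "gripper": 0.4}, {"x": 0, "y": 0, "z": 0, "rx": 0, "ry": 0, "rz": 0, "gripper": 0.4}, {"x": 0, "y": 0, "z": 0, "rx": 0, "ry": 0, "rz": 0, "gripper": 0.4}, {"x": 0, "y": 0, "z": 0, "rx": 0, "ry": 0, "rz": 0, "gripper": 0.4}, {"x": 0, "y": 0, "z": 0, "rx": 0, "ry": 0, "rz": 0, "gripper": 0.4}])

```text
clock: 42.52
eef_pos: [0.5944, 0.3407, 0.0518]
tcp_rot: [-0.001, 3.141, 0.0]
ft_force: [0.5, -0.2, -1.2]
opening: 0.0536
grip_force: 20.0
```

```bash
python3 - <<'E'
from tr import *
st();go(.5941,.3397,3.1416,.0155)
E
```

```text
t 42.52 tcp [0.5944 0.3407 0.0518] psi -3.1412 down [ 0.  0. -1.] open 0.0536 grip 20.0 F [ 0.5 -0.2 -1.2]
go x 0.3 y -1.0 z 36.3 rz 0.000
```

Call:
carry_out(steps=[{"x": 0, "y": -1, "z": 18, "rx": 0, "ry": 0, "rz": 0, "gripper": 0.4}, {"x": 0, "y": 0, "z": 12, "rx": 0, "ry": 0, "rz": 0, "gripper": 0.4}, {"x": 0, "y": 0, "z": 6, "rx": 0, "ry": 0, "rz": 0, "gripper": 0.4}, {"x": 0, "y": 0, "z": 0, "rx": 0, "ry": 0, "rz": 0, "gripper": 0.4}, {"x": 0, "y": 0, "z": 0, "rx": 0, "ry": 0, "rz": 0, "gripper": 0.4}, {"x": 0, "y": 0, "z": 0, "rx": 0, "ry": 0, "rz": 0, "gripper": 0.75}, {"x": 0, "y": 0, "z": 0, "rx": 0, "ry": 0, "rz": 0, "gripper": 0.75}, {"x": 0, "y": 0, "z": 0, "rx": 0, "ry": 0, "rz": 0, "gripper": 0.75}, {"x": 0, "y": 0, "z": -10, "rx": 0, "ry": 0, "rz": 0, "gripper": 0.75}, {"x": 0, "y": 0, "z": -35, "rx": 0, "ry": 0, "rz": 0, "gripper": 0.75}])

```text
clock: 43.35
eef_pos: [0.5917, 0.3384, 0.0571]
tcp_rot: [0.0, -3.135, 0.005]
ft_force: [-0.7, -0.6, -0.7]
opening: 0.0682
grip_force: 0.0
```

Call:
carry_out(steps=[{"x": 0, "y": 0, "z": -38, "rx": 0, "ry": 0, "rz": 0, "gripper": 0.75}, {"x": 0, "y": 0, "z": -38, "rx": 0, "ry": 0, "rz": 0, "gripper": 0.75}, {"x": 0, "y": 0, "z": -38, "rx": 0, "ry": 0, "rz": 0, "gripper": 0.75}, {"x": 0, "y": 0, "z": -38, "rx": 0, "ry": 0, "rz": 0, "gripper": 0.75}, {"x": 0, "y": 0, "z": -38, "rx": 0, "ry": 0, "rz": 0, "gripper": 0.75}, {"x": 30, "y": -20, "z": -10, "rx": 0, "ry": 0, "rz": 0, "gripper": 0.75}, {"x": 30, "y": -20, "z": 0, "rx": 0, "ry": 0, "rz": 0, "gripper": 0.75}, {"x": 0, "y": 0, "z": 0, "rx": 0, "ry": 0, "rz": 0, "gripper": 0.75}, {"x": 0, "y": 0, "z": 0, "rx": 0, "ry": 0, "rz": 0, "gripper": 0.75}, {"x": 0, "y": 0, "z": 0, "rx": 0, "ry": 0, "rz": 0, "gripper": 0.75}])

```text
clock: 44.18
eef_pos: [0.5346, 0.2997, 0.2615]
tcp_rot: [-0.0, 3.14, 0.001]
ft_force: [-1.2, -0.6, 0.4]
opening: 0.0687
grip_force: 0.0
```

```bash
python3 - <<'E'
from tr import *
[cams.snapshot("wrist") for _ in range(5)];st();s,c=look('w14',ALL);d=s["depth"]>0
hs=cv2.cvtColor(s["pixels"],cv2.COLOR_BGR2HSV)
def circ(nm,x,y,r,z0,z1,t,k=True):
    p=c[d&(np.hypot(c[...,0]-x,c[...,1]-y)<r)&(c[...,2]>z0)&(c[...,2]<z1)&k]
    if len(p)>10:
        (a,b),q=cv2.minEnclosingCircle((p[:,:2]*1000).astype(np.float32));print(nm,len(p),q,rel((a/1e3,b/1e3),t),np.percentile(p[:,2],[5,50,95]).round(4))
circ("tape",.5941,.3397,.045,.0185,.04,"a",(hs[...,0]>18)&(hs[...,0]<34))
circ("red",.5809,.2496,.04,.05,.08,"a");circ("gold",.4287,.2169,.04,.055,.08,"m")
E
```

```text
t 44.43 tcp [0.5349 0.2999 0.2602] psi -3.1412 down [-0. -0. -1.] open 0.0684 grip 0.0 F [ 0.9 -0.3 -0.3]
machine_tray 0.96 299 68 [0.398 0.265 0.012]
alteration_tray 0.78 324 193 [0.571 0.298 0.01 ]
gold_spool 0.88 259 90 [0.429 0.219 0.056]
red_spool 0.94 287 206 [0.58  0.247 0.049]
screwdriver_mid 0.83 328 42 [0.369 0.303 0.026]
needle_pack 0.63 322 100 [0.439 0.296 0.015]
presser_foot 0.36 324 100 [0.439 0.298 0.015]
tape 965 27.780595779418945 [-0.5 40. ] [0.0211 0.023  0.0244]
red 472 17.38348960876465 [  0.7 -50.2] [0.0543 0.0563 0.0575]
gold 691 17.434022903442383 [ 27.2 -49.3] [0.0565 0.0623 0.0637]
```

View pics/w14.png

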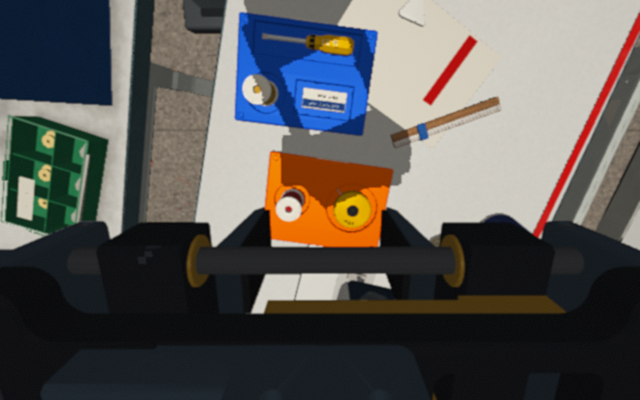

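All five pieces are seated: screwdriver (330,43), pack (325,98) and gold (260,90) in blue; red (290,207) and tape (352,210) in orange. The arm is clear, so I'm handing in.

```bash
python3 -c "
from rig import bot
print(bot.finish_job())"
```

```text
the job is handed in; nothing more can be done
None
```

I handed in both kits at about 45 s: all five pieces measured within about 1 mm of their well centres and at the right height, and the arm never touched the black spool or the presser foot; the hand-in returned no verdict.

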